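Fill and close a lighthouse display jar

TASK

Lift the plaster lighthouse out of its open mould and stand it upright in the middle of the empty glass jar; it is fragile, so set it down, do not drop it. Then use the scoop, never the fingers, to tip every stone from the organiser into the jar around it. Put the scoop back flat on the pink cutting mat, and finish by setting the cork lid on the jar so that it sits fully home and level; leave the other half of the mould and the two paint bottles where they are, and keep the jar upright.

Things in the scene. Friction and masses are not known exactly. Their poses are not given: they have to be found in the camera images.
- mould: Lower half of a two-part silicone mould, a fixed grey-green block 100 x 100 x 36 mm with a round open cavity in the middle of its top, 46 mm across and 22 mm deep. Origin: centre of its underside; z up.
- casting: Loose white plaster lighthouse, 56 mm tall, 60 g: a round rock foot 43 mm across, 24 mm high, and on it a round tower 21 to 22 mm across from 24 to 51 mm height, with a blunt cone on top. It stands in the mould's cavity (origin 14 mm above the bench), only the tower proud of the mould. Origin: centre of its underside; z along the tower.
- jar: Loose round glass jar with a thin wooden floor, empty and open at the start, 0.55 kg: outside 130 mm across and 72 mm high, wall 4 mm, inner floor 6 mm above the bench. Origin: centre of its underside; z up.
- jar_rim (a point): Centre of the jar's mouth, level with the rim, 72 mm above the jar's origin.
- lid: Loose cork lid, 120 g, lying right way up on the bench: a disc 134 mm across, 10 mm thick, over a plug 114 mm across, 7 mm deep (4 mm clearance all round in the jar's mouth), with an upright round wooden knob 25 mm across and 23 mm high in the middle of its top. Origin: centre of the plug's underside; z up. Home, the disc rests on the rim, its origin 65 mm above the jar's.
- lid_knob (a point): Top centre of the lid's knob, 40 mm above the lid's origin.
- scoop: Loose aluminium scoop lying flat on the mat, 130 g: floor 46 mm long (x), 54 mm wide (y), 1.6 mm thick; side walls to 24 mm, back wall to 28 mm, 2 mm thick; open at the front (+x). A straight wooden handle, 14 mm wide (y), 16 mm thick, rises backwards at 42 degrees from (-23, 0, 20) to (-98, 0, 88) mm. Origin: centre of the floor's underside; x to the open front, z up.
- scoop_lip (a point): Middle of the scoop's front edge, at its underside, (23, 0, 0) mm in the scoop's frame.
- scoop_grip (a point): Point on the handle's centre line where it is well gripped across its 14 mm width (fingers closing along the scoop's y), (-71, 0, 63.5) mm in the scoop's frame.
- mat: Fixed pink cutting mat, 170 mm (x) by 240 mm (y), 3 mm thick. Origin: centre of its underside. The scoop counts as back when its origin is anywhere over the mat and it lies flat.
- organiser: Fixed wooden organiser, 238 mm (x) by 120 mm (y), 40 mm high but for its end board towards the robot (-x), 62 mm high; walls 6 mm, floor 6 mm. Two compartments lie side by side along y: the wide one holds the stones, the narrow one (+y side) is full of bark chips and is not used. Origin: centre of its underside.
- stone_bay (a point): Middle of the inner floor of the wide compartment, axes as the organiser's: 226 mm long (x), 62 mm wide (y) inside; walls 34 mm above this floor (-x end board 56 mm). Both ends slope for scooping: the floor is flat from x = -79 to 79 mm, then rises at 35 degrees to 24 mm height at the ends, x = -113 and 113 mm. The stones start on the flat, x = -79 to 32 mm.
- stone0: Loose grey stone, round and blunt-edged, 23 mm across and 17 mm high, 13 g. Five to seven of the seven are there; the scoop holds about four. Origin: its centre; z up at the start, but it may tumble.
- stone1: Loose grey stone, round and blunt-edged, 23 mm across and 17 mm high, 13 g. Five to seven of the seven are there; the scoop holds about four. Origin: its centre; z up at the start, but it may tumble.
- stone2: Loose grey stone, round and blunt-edged, 23 mm across and 17 mm high, 13 g. Five to seven of the seven are there; the scoop holds about four. Origin: its centre; z up at the start, but it may tumble.
- stone3: Loose grey stone, round and blunt-edged, 23 mm across and 17 mm high, 13 g. Five to seven of the seven are there; the scoop holds about four. Origin: its centre; z up at the start, but it may tumble.
- stone4: Loose grey stone, round and blunt-edged, 23 mm across and 17 mm high, 13 g. Five to seven of the seven are there; the scoop holds about four. Origin: its centre; z up at the start, but it may tumble.
- stone5: Loose grey stone, round and blunt-edged, 23 mm across and 17 mm high, 13 g. Five to seven of the seven are there; the scoop holds about four. Origin: its centre; z up at the start, but it may tumble.
- stone6: Loose grey stone, round and blunt-edged, 23 mm across and 17 mm high, 13 g. Five to seven of the seven are there; the scoop holds about four. Origin: its centre; z up at the start, but it may tumble.
- mould_top: Bystander: the loose upper half of the mould, a grey-green block 100 x 100 x 34 mm. Not to be moved.
- paint_a: Bystander: white paint bottle with a red cap, 34 mm across, 75 mm tall.
- paint_b: Bystander: white paint bottle with a blue cap, 34 mm across, 75 mm tall.
There are look-alikes about, which are no part of the job. There is more than one size of the lid; the one meant has the size given above.

How it is judged:
By the outcome, as a careful person would: the job done as asked, in the order asked, and still so for the second after the job is handed in, with the robot touching nothing.
Of stone0, stone1, stone2, stone3, stone4, stone5, stone6 only 5 to 7 are there at a start; the rules pass over those that are not, and their reading is None.
At some moment in a run one of lid, scoop may be knocked a few centimetres aside while the robot is not near it.
It also fails if it takes over 210 s, if anything falls off the work surface, if the arm or the gripper's body presses on something with over 40 N, if the wrist force passes 120 N, or if a joint passes its speed limit or range.

ROBOT

A 7-joint arm with a two-finger parallel gripper is mounted at the origin on the work surface. World frame = base frame: x ahead of the robot, y to its left, z up, the work surface at z = 0. Lengths are in mm, angles in rad, forces in N, time in s.
With the tool pointing down it reaches from about 400 to 875 mm from the base axis. Payload 4.4 kg.
Tool frame: the origin (TCP) lies on the centre line of the jaws, within the pads' length; the fingertips stand 14 mm ahead of it and the grasp point (between the pads) lies 5 mm behind it (tips_ahead is the distance from the TCP to the fingertips, in mm); z points along the fingers, y is the line along which they close (so a half turn about z gives the same grasp; the last joint's range is limited). The gripper opens to 85 mm and grips with 20 to 120 N. Pads are 22 mm wide; open, the fingers measure 114 mm over their backs; the gripper's body (76 mm by 85 mm) begins 54 mm behind the grasp point. The pads swing forward as they close: fully open they stand 13 mm farther back than shut.
Start: joints at [-1.205, 0.628, 0.038, 1.517, -0.027, 0.996, -0.02], TCP at [272.008, 590.363, 245.313] pointing down, gripper open.
Joint ranges: [-3.06, 3.06], [-0.37, 2.12], [-1.25, 1.32], [0.18, 2.47], [-1.1, 4.24], [0.23, 1.98], [-2.94, 2.94]. Speed limits (rad/s): [2.57, 2.57, 3.14, 3.14, 3.14, 3.14, 3.14].

INTERFACE

Orientations are given as [roll, pitch, yaw] about the fixed x, y, z axes, in that order (R = Rz(yaw) Ry(pitch) Rx(roll)).
In Python, from cell import * gives the robot as it stands.
- The arm moves only by the tool move_arm, never from a script. Its argument "rows" is text: rows parted by semicolons, each of 7 numbers parted by spaces: the shift along the tool's x, y, z scaled (see below), then the turn, a rotation vector about the tool's x, y, z scaled (see below), then the closure, from -1 (fully open) to 1 (shut). A call has 1 to 12 rows; each row is the pose to reach, as a shift and turn from the pose commanded when the call began, along the tool's axes at that moment; what a row does not reach only later rows make up. The controller multiplies each number of a shift by 0.3 m and each number of a turn by pi/2 rad. A row lasts 1/12 s, in which the tool goes at most 41.7 mm and 7.16 degrees, less where a joint would pass 70% of its speed; a pose out of reach is approached as far as the arm can. A call with a number of a shift or a turn outside -1 to 1 is refused whole. A call with a gripper value outside its range is refused whole. The fingers move at their own pace and stop on an object; the grip force is fixed at half the most. Time passes only in rows, so rows that repeat a pose let the fingers close. It gives the time, the measured TCP pose, the force, the opening and the grip force at its end, in the units of the state.
- read_state(): the state, without advancing time (a new reading comes with each control period).
- get_image(name): name is "side" or "top"; returns a dict with "img" (384x512x3 uint8, red, green, blue), "vfov" (degrees; the focal length in pixels is half the picture's height over the tangent of half this angle, whatever the lens; pixels are square), "cx", "cy" (the principal point, pixels), "extrinsics" (4x4, takes a point from camera to world coordinates). Camera axes: x right, y up, looking along -z (the intrinsics and any distortion apply to the point x, -y, -z); pixel columns grow to the right and rows downward; lengths in mm; the calibration is good to about 2 mm. A picture is of the moment at which its call begins. There is no depth.
- finish_job(): hands the job in; it is judged then, once.
The state is a dict: "clock": time; "qpos": joint angles; "qd": joint speeds; "tau": joint torques, N m; "eef_pos": TCP position; "tool_rot": TCP orientation; "force": force on the tool from outside, world axes, zero at the start; "torque": the same for the moment, N m; "width": finger opening in mm; "gripper_force": force on a finger pad.
Only numpy, scipy, OpenCV 4.12 (cv2) and the standard library are available. Lean on these libraries where they do the work, as an engineer would, in place of code of your own. Each camera call takes 0.05 s, during which the arm holds its last target. There are 200 camera calls.

## Working session

There is one attempt and no reset: what is moved stays moved. The work goes in short steps, Python scripts to look and compute and a tool call to move; the robot and the scene stay as the last step left them, time stands still between calls to the robot, and variables do not carry over. Pictures are saved under pics/ and viewed, at most 14 in all, crops included, and the job is handed in when it is done.

Besides the shell and the picture viewer there is one more tool, called as name(argument=value, ...) on one line, values as JSON. move_arm: Moves the arm, as the interface text tells. Its arguments: {"type":"object","properties":{"rows":{"type":"string"}},"required":["rows"]}

```bash
ls; mkdir -p pics
python3 - <<'E'
from cell import *
import cv2,json
for n in ("side","top"):
    d=get_image(n); print(n,{k:(v.tolist() if hasattr(v,'tolist') else v) for k,v in d.items() if k!='img'})
    cv2.imwrite(f'pics/{n}0.png',d['img'][:,:,::-1])
a=cv2.imread('pics/side0.png');b=cv2.imread('pics/top0.png')
print({k:v for k,v in read_state().items()})
E
```

```text
pics
side {'vfov': 48.16329120721209, 'cx': 253.90656616751986, 'cy': 186.3945407862117, 'extrinsics': [[-0.9960998075158024, 0.028135682418183917, -0.08362748855397045, 401.7229690930912], [-0.08549700398761019, -0.5420032469039959, 0.8360159942576867, 1064.4550940778433], [-0.02180448981572223, 0.8399052706825866, 0.5422948464659119, 802.2948644601792], [0.0, 0.0, 0.0, 1.0]]}
top {'vfov': 55.488571792835536, 'cx': 258.2222328751854, 'cy': 196.1962340245127, 'extrinsics': [[0.0021689491859828913, 0.9905390122336238, -0.13721428825987972, 357.18481016825325], [-0.9999796852121406, 0.0029708247760530946, 0.005639447063158512, -69.51413196797824], [0.005993731930675806, 0.13719926910660543, 0.9905253332117036, 1079.128493374465], [0.0, 0.0, 0.0, 1.0]]}
{'clock': 0.1, 'qpos': array([-1.20481518,  0.62924409,  0.03846712,  1.51828284, -0.02697373,
        0.99631311, -0.01999954]), 'qd': array([-0.00066885,  0.00010684,  0.00030464, -0.00404113, -0.00060139,
       -0.00121382, -0.00097761]), 'tau': array([ 2.63740643e-03, -5.64539909e+01,  1.23054519e+00, -1.93976086e+01,
        1.13716285e-02,  5.51373028e-03, -1.43243470e-07]), 'eef_pos': array([271.77964421, 589.85102387, 244.48289239]), 'tool_rot': array([-3.13986456e+00,  5.25870731e-05,  2.70980789e+00]), 'force': array([-0.04515907, -0.62219276, -0.10474921]), 'torque': array([-0.00682211,  0.01825499, -0.02709492]), 'gripper_force': 0.0, 'width': 85.13228842936351}
```

View pics/top0.png

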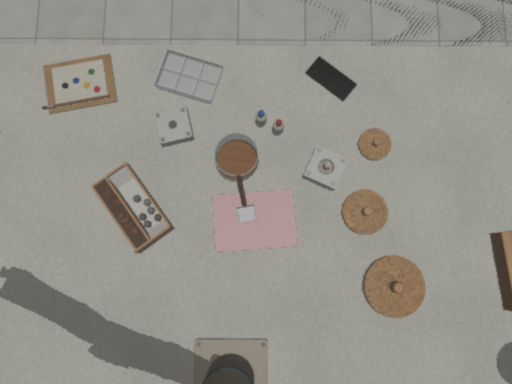

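View pics/side0.png

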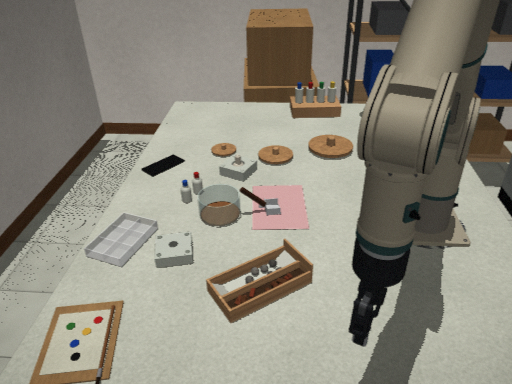

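Top view: the robot is at the bottom. The organiser with stones is near (133,207), the jar (237,157), the scoop (246,214) on the mat, the mould with the lighthouse (326,167) and the lids (375,144), (365,212), (395,287). The paint bottles are at (261,116) and (279,125). The side view shows the same things.

Look-alikes:
- **Lid:** small (375,144), about 96 mm; medium (365,212), about 131 mm; large (395,287), about 177 mm. I choose the medium one.
- **Mould:** (326,167) holds the tower, while (173,125) is the upper half. I choose the first.
- **Stone box:** the wooden organiser (133,207) or the grey tray (190,75). I choose the wooden one.

```bash
cat > h.py <<'E'
from cell import *
import numpy as np, cv2
from scipy.spatial.transform import Rotation as Ro
def cam(n):
    d=get_image(n); d['img']=np.ascontiguousarray(d['img']); return d
def f(d): return d['img'].shape[0]/2/np.tan(np.radians(d['vfov'])/2)
def ray(d,u,v):
    E=np.array(d['extrinsics']); c=np.array([(u-d['cx'])/f(d),-(v-d['cy'])/f(d),-1.])
    r=E[:3,:3]@c; return E[:3,3],r/np.linalg.norm(r)
def onz(d,u,v,z):
    o,r=ray(d,u,v); return o+r*(z-o[2])/r[2]
def proj(d,p):
    E=np.array(d['extrinsics']); c=E[:3,:3].T@(np.array(p)-E[:3,3])
    return np.array([d['cx']-f(d)*c[0]/c[2], d['cy']+f(d)*c[1]/c[2]])
def tri(d1,p1,d2,p2):
    o1,r1=ray(d1,*p1);o2,r2=ray(d2,*p2)
    A=np.stack([r1,-r2],1);t=np.linalg.lstsq(A,o2-o1,rcond=None)[0]
    a,b=o1+t[0]*r1,o2+t[1]*r2; return (a+b)/2,np.linalg.norm(a-b)
def crop(d,fn,u0,v0,w,h,s):
    im=cv2.resize(d['img'][v0:v0+h,u0:u0+w],None,fx=s,fy=s,interpolation=cv2.INTER_CUBIC)
    cv2.imwrite(fn,im[:,:,::-1])
def go(p,rpy=None,R=None):
    """numbers of a move to TCP pose p"""
    s=read_state(); Rc=Ro.from_euler('xyz',s['tool_rot'])
    Rt=Rc if rpy is None and R is None else (R or Ro.from_euler('xyz',rpy))
    sh=Rc.inv().apply(np.array(p)-s['eef_pos'])/300; tu=(Rc.inv()*Rt).as_rotvec()/(np.pi/2)
    print(np.round(sh,3),np.round(tu,3),'rows>=',np.ceil(max(np.linalg.norm(sh)*300/41.7,np.degrees(np.linalg.norm(tu)*np.pi/2)/7.16)))
E
python3 - <<'E'
from h import *
t=cam('top');s=cam('side')
a=cv2.resize(t['img'][110:260,80:230],None,fx=2.66,fy=2.66,interpolation=cv2.INTER_CUBIC)
b=cv2.resize(t['img'][110:260,210:360],None,fx=2.66,fy=2.66,interpolation=cv2.INTER_CUBIC)
cv2.imwrite('pics/c1.png',np.hstack([a,b])[:,:,::-1])
crop(s,'pics/c2.png',170,130,200,150,4)
E
```

```text
(no output)
```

View pics/c1.png

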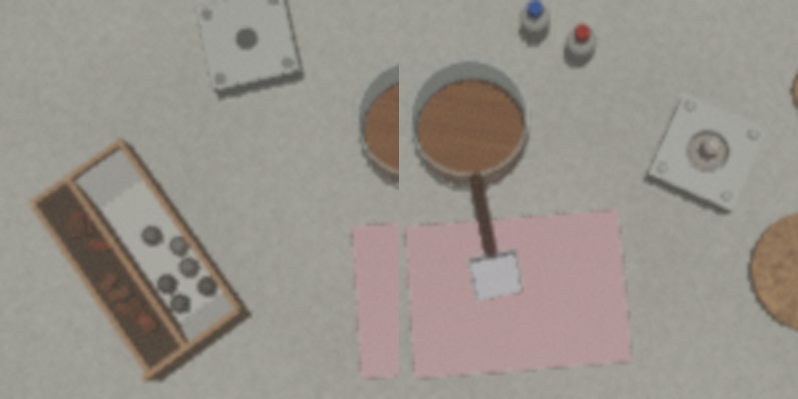

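View pics/c2.png

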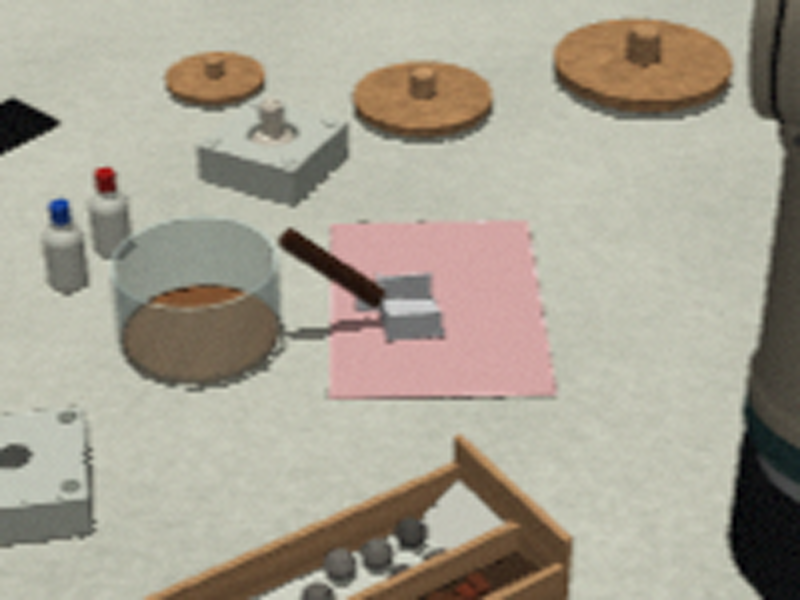

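The crops show six stones on the white floor of the wide bay, left crop (152,236), (178,245), (190,267), (207,286), (167,284) and (180,303). The high end board is on the robot's side. The scoop's front points towards the robot, with its handle towards the jar. The tower stands in the mould at (707,148). The choices hold, so next I measure.

```bash
cat > seg.py <<'E'
from h import *
def blobs(m,minA=15):
    n,l,st,c=cv2.connectedComponentsWithStats(m.astype(np.uint8)); return [(l==i,st[i],c[i]) for i in range(1,n) if st[i][4]>=minA]
E
python3 - <<'E'
from seg import *
np.set_printoptions(precision=1,suppress=True)
t=cam('top');s=cam('side')
for n,d in (('top',t),('side',s)):
    H=cv2.cvtColor(d['img'],cv2.COLOR_RGB2HSV).astype(int)
    h,S,V=H[...,0],H[...,1],H[...,2]
    for nm,m in (('brown',(h>3)&(h<20)&(S>85)),('pink',((h>165)|(h<4))&(S>35)&(V>120)),('dark',V<75),('blueish',(h>95)&(h<135)&(S>8)&(V>130))):
        for M,st,c in blobs(m,25):
            print(n,nm,'bbox',st[:4],'A',st[4],'c',c,end=' ')
            cn=max(cv2.findContours(M.astype(np.uint8),0,2)[0],key=len)
            if len(cn)>=8: e=cv2.fitEllipse(cn); print('ell',np.array(e[0]),np.array(e[1]),round(e[2],1),end='')
            print()
i=t['img']
print('mouldrow',i[166,300:350].sum(1)//3); print('towercol',i[150:185,326].sum(1)//3)
E
```

```text
top brown bbox [44 55 72 58] A 749 c [82.5 83.4] ell [79.1 83. ] [50.6 74.2] 75.9
top brown bbox [359 129  31  30] A 712 c [374.2 143.6] ell [374.3 143.6] [29.1 30.5] 110.6
top brown bbox [218 141  39  34] A 1012 c [236.5 157.2] ell [236.6 157.1] [32.7 37.8] 81.6
top brown bbox [105 189  13   8] A 54 c [110.6 192.2] ell [110.4 192.7] [ 7.2 11.2] 88.6
top brown bbox [343 190  44  44] A 1486 c [364.6 211.5] ell [364.6 211.5] [42.2 43.7] 122.4
top brown bbox [113 195  11   9] A 51 c [118.1 200.5] ell [117.9 201.8] [ 8.9 11.8] 6.2
top brown bbox [125 206  14  20] A 36 c [131.6 214.9] ell [132.  215.4] [ 2.1 23.1] 145.1
top brown bbox [123 222  16  13] A 81 c [131.2 228.2] ell [131.6 227.9] [ 8.  17.4] 119.3
top brown bbox [140 231  11  16] A 34 c [145.4 239.8] ell [165.9 243.1] [17.1 37.2] 0.0
top brown bbox [498 232  14  78] A 586 c [507.  265.6] ell [506.8 270.3] [12. 74.] 178.1
top brown bbox [364 256  61  61] A 2844 c [394.  286.3] ell [394.  286.3] [57.8 61.6] 141.8
top pink bbox [213 190  84  62] A 3990 c [254.8 221. ] ell [255.3 222.1] [60.2 96.4] 83.5
top dark bbox [306  57  50  
[... 3537 characters left out ...]
 297  11  11] A 58 c [232.  302.3] ell [232.3 302.4] [ 6.9 13. ] 55.4
side dark bbox [ 71 353   9   8] A 55 c [ 75.  356.2] ell [ 75.1 356. ] [6.5 9.6] 53.5
side dark bbox [ 95 371   8  13] A 39 c [ 98.4 378.8] ell [ 98.4 377.5] [ 4.5 15.3] 15.8
side blueish bbox [ 69 339   9   9] A 48 c [ 73.4 342.8] ell [ 73.4 342.8] [6.1 8.9] 52.2
mouldrow [153 151 150 150 147 145 141 141 158 162 161 162 160 162 161 161 160 153
 133 129 136 129 101  87  93 112 132 137 136 138 138 135 125 108 137 158
 161 161 161 161 161 161 160 159 158 155 154 154 154 153]
towercol [159 160 160 161 160 161 160 157 147 117 114 133 136 138 141 137 132 119
  89  95 120 136 134 128 137 158 162 160 160 160 162 162 161 160 149]
```

Run:
```python
from seg import *
np.set_printoptions(precision=1,suppress=True,linewidth=200)
t=cam('top');s=cam('side')
print('lid top disc z=17',onz(t,364.6,211.5,17),'px diam mm',43.2*1062/f(t))
print('jar floor z=6',onz(t,236.6,157.1,6)); print('cavity z36',onz(t,325.6,166.4,36))
print('mould_top', onz(t,173,125,34))
# knob of lid in both views (side crop (422,72)-> top centre)
print('knob tri',tri(t,(367,210.8),s,(170+422/4,130+69/4)))
print('tower top tri',tri(t,(325.9,165.7),s,(170+270/4,130+102/4)))
# stones
H=cv2.cvtColor(t['img'],cv2.COLOR_RGB2HSV).astype(int)
for x,y in ((152,236),(178,245),(190,267),(207,286),(167,284),(180,303)):
    print('stone',onz(t,80+x/2.66,110+y/2.66,14)[:2])
# organiser corners at z=40 (crop a), -x end at 62
for nm,(x,y),z in (('+x-y',(122,141),40),('+x+y',(32,203),40),('-x+y',(150,378),62),('-x-y',(248,313),62)):
    print(nm,onz(t,80+x/2.66,110+y/2.66,z)[:2])
# scoop corners (crop b): bowl
for nm,(x,y),z in (('bl',(470,257),26),('br',(514,252),26),('fr',(522,293),4),('fl',(478,300),4),('handle end',(478,177),91),('handle base',(490,255),25)):
    print(nm,onz(t,210+(x-399)/2.66,110+y/2.66,z)[:2])
print('handle end tri',tri(t,(210+(478-399)/2.66,110+178/2.66),s,(170+288/4,130+236/4)))
print('mat',[onz(t,210+(x-399)/2.66,110+y/2.66,3)[:2] for x,y in ((407,228),(616,210),(630,361),(415,377))])
print('tower side rows');print(s['img'][153:166,230:246].sum(2)//3)
print('top tower');print(t['img'][160:173,318:334].sum(2)//3)
```

```text
lid top disc z=17 [ 460.  -386.9   17. ] px diam mm 125.68725130260405
jar floor z=6 [624.5 -10.2   6. ]
cavity z36 [ 590.2 -272.1   36. ]
mould_top [714.4 177.8  34. ]
knob tri (array([ 460.2, -386.8,   40.7]), np.float64(0.8642199045924387))
tower top tri (array([ 588., -267.,   67.]), np.float64(5.376889794447911))
stone [496.2 280. ]
stone [486.3 250.9]
stone [461.9 236.7]
stone [441.1 217.2]
stone [443.1 261.1]
stone [422.4 246. ]
+x-y [597.3 309.2]
+x+y [528.4 402.8]
-x+y [341.9 259.3]
-x-y [409.2 160.4]
bl [472.4 -13.1]
br [478.  -61.1]
fr [434.8 -70. ]
fl [427.  -21.3]
handle end [548.5 -24. ]
handle base [474.7 -34.9]
handle end tri (array([547.9, -23.8,  85.8]), np.float64(1.1989245084390348))
mat [array([507.3,  58.9]), array([ 528.4, -175.2]), array([ 360.5, -188.9]), array([342.6,  47. ])]
tower side rows
[[ 97  79  62  73  97 157 188 188 188 186 186 187 187 189 189 190]
 [ 66  78  95 132 173 183 187 191 189 188 188 192 188 185 189 189]
 [ 93 118 162 185 188 173 176 191 167 158 178 189 190 188 187 186]
 [162 192 173 164 160 164 172 177 175 166 161 176 191 188 187 186]
 [
[... 783 characters left out ...]
 143 146 140 123 105 125 153]
 [151 134 133 132 133 125 118 132 140 154 153 149 132 117 109 137]
 [144 132 132 137 132 106 109 132 139 152 154 150 140 133 111 125]
 [138 136 132 135 124  91 100 127 138 145 148 148 136 135 125 115]
 [132 130 134 129 102  85  93 112 131 137 137 138 136 136 126 108]
 [132 129 133 131 111  88  87  98 117 127 122 129 138 135 119 109]
 [137 129 132 134 126  97  86  86  90  92 101 117 136 132 117 114]
 [146 130 130 134 130 116 107  93  97 107 117 132 134 129 114 126]
 [153 135 131 134 133 135 130 116 121 133 137 136 134 125 119 141]
 [157 145 137 130 131 136 134 133 135 135 135 135 133 126 132 154]
 [159 153 143 131 130 133 131 133 133 132 131 133 139 134 147 160]]
```

```bash
cat >> seg.py <<'E'
def prof(d,c,yaw,xs,ys,z):
    """mean (value,sat) on plane z over xs for every y, box axes"""
    R=np.array([[np.cos(yaw),-np.sin(yaw)],[np.sin(yaw),np.cos(yaw)]])
    X,Y=np.meshgrid(xs,ys); W=np.stack([X,Y],-1)@R.T+c
    P=np.array([proj(d,[*w,z]) for w in W.reshape(-1,2)]).reshape(*X.shape,2).astype(np.float32)
    im=cv2.remap(d['img'],P[...,0],P[...,1],cv2.INTER_LINEAR).astype(int)
    return im.max(2).mean(1),(im.max(2)-im.min(2)).mean(1)
E
python3 - <<'E'
from seg import *
np.set_printoptions(precision=0,suppress=True,linewidth=250)
t=cam('top');s=cam('side')
c=np.array([469.2,282.9]);yaw=np.radians(37)
ys=np.arange(-76,76,2.)
print(ys)
for n,d in (('top',t),('side',s)):
  for a,b in ((-85,-40),(40,85)):
    print(n,a,b); v,sa=prof(d,c,yaw,np.arange(a,b,3.),ys,40); print(sa)
xs=np.arange(95,135,2.);print('x ends',xs)
for n,d in (('top',t),('side',s)):
    for z,sg in ((40,1),(62,-1)):
        R=yaw+np.pi/2
        # profile along box x : rotate frame so that 'y' is x
        X=sg*xs
        v,sa=prof(d,c,yaw-np.pi/2,np.arange(-50,50,3.),X,z); print(n,z,sa)
# tower
print('tower',onz(t,327.4,163.8,66),tri(t,(327.4,163.8),s,(237.7,156)))
E
```

```text
[-76. -74. -72. -70. -68. -66. -64. -62. -60. -58. -56. -54. -52. -50. -48. -46. -44. -42. -40. -38. -36. -34. -32. -30. -28. -26. -24. -22. -20. -18. -16. -14. -12. -10.  -8.  -6.  -4.  -2.   0.   2.   4.   6.   8.  10.  12.  14.  16.  18.  20.
  22.  24.  26.  28.  30.  32.  34.  36.  38.  40.  42.  44.  46.  48.  50.  52.  54.  56.  58.  60.  62.  64.  66.  68.  70.  72.  74.]
top -85 -40
[ 8.  9.  9.  9.  8.  9.  9. 11. 15. 23. 33. 43. 45. 36. 22. 12.  8.  7.  7.  7.  7.  7.  7.  7.  7.  7.  7.  7.  7.  7.  7.  7.  6.  7.  8.  7.  7.  7.  8.  7.  9. 12. 17. 24. 34. 44. 47. 44. 35. 26. 23. 24. 28. 31. 33. 33. 33. 33. 31. 27. 25. 23.
 22. 22. 22. 22. 25. 33. 43. 45. 35. 21. 12.  9.  8.  9.]
top 40 85
[ 9.  8.  9.  8.  9.  8.  9. 12. 17. 25. 36. 44. 41. 29. 16. 10.  8.  7.  7.  7.  8.  7.  7.  7.  7.  7.  7.  7.  7.  7.  7.  7.  7.  7.  7.  7.  7.  7.  7.  8. 10. 14. 19. 26. 37. 45. 47. 42. 34. 30. 30. 31. 33. 33. 33. 32. 30. 28. 26. 25. 24. 22.
 22. 20. 21. 22. 27. 37. 45. 42. 30. 17. 10.  9.  8.  9.]
side -85 -40
[16. 15. 15. 16. 15. 15. 16. 16. 16. 17. 28. 51. 71. 75. 64. 53. 48.
[... 412 characters left out ...]
2. 12. 12. 16. 33. 61. 78. 73. 58. 47. 47. 48. 50. 50. 51. 53. 51. 49. 51. 52. 52. 51.
 49. 47. 42. 39. 39. 52. 73. 82. 76. 58. 47. 46. 49. 50.]
x ends [ 95.  97.  99. 101. 103. 105. 107. 109. 111. 113. 115. 117. 119. 121. 123. 125. 127. 129. 131. 133.]
top 40 [15. 15. 15. 15. 15. 15. 15. 15. 15. 17. 21. 30. 40. 43. 37. 24. 14. 10.  9.  8.]
top 62 [16. 16. 16. 16. 17. 22. 33. 43. 46. 41. 30. 23. 20. 18. 14. 10.  9.  9.  9.  9.]
side 40 [39. 39. 38. 36. 35. 34. 32. 32. 32. 32. 31. 35. 53. 76. 82. 70. 50. 41. 39. 37.]
side 62 [39. 39. 40. 41. 44. 54. 71. 79. 66. 40. 22. 16. 16. 16. 16. 16. 16. 16. 16. 16.]
tower [ 591. -272.   66.] (array([ 591., -272.,   63.]), np.float64(1.0046376230004939))
```

```bash
cat >> h.py <<'E'
def path(wps,R0=None):
    """wps: list of (p, Rotation or yaw of a down-pointing tool); numbers for successive calls"""
    s=read_state(); Rc=Ro.from_euler('xyz',s['tool_rot']); pc=s['eef_pos']
    for p,R in wps:
        Rt=R if isinstance(R,Ro) else Ro.from_euler('xyz',[np.pi,0,np.radians(R)])
        p=np.array(p,float)
        sh=Rc.inv().apply(p-pc)/300; tu=(Rc.inv()*Rt).as_rotvec()/(np.pi/2)
        print(np.round(sh,3),np.round(tu,3),'rows>= %d'%np.ceil(max(np.linalg.norm(sh)*300/41.7,np.degrees(np.linalg.norm(tu)*np.pi/2)/7.16)))
        Rc,pc=Rt,p
E
python3 - <<'E'
from h import *
path([((400,330,245),125),((520,60,245),95),((591,-180,200),65.3),((591,-272,110),65.3)])
E
```

```text
[-0.751 -0.61   0.001] [-0.    -0.     0.336] rows>= 7
[-0.967 -0.189 -0.   ] [ 0.    -0.     0.333] rows>= 8
[-0.818  0.166  0.15 ] [ 0.   -0.    0.33] rows>= 7
[-0.279  0.128  0.3  ] [0. 0. 0.] rows>= 4
```

move_arm(rows="-0.751 -0.61 0 0 0 0.336 -1;-0.751 -0.61 0 0 0 0.336 -1;-0.751 -0.61 0 0 0 0.336 -1;-0.751 -0.61 0 0 0 0.336 -1;-0.751 -0.61 0 0 0 0.336 -1;-0.751 -0.61 0 0 0 0.336 -1;-0.751 -0.61 0 0 0 0.336 -1;-0.751 -0.61 0 0 0 0.336 -1;-0.751 -0.61 0 0 0 0.336 -1;-0.751 -0.61 0 0 0 0.336 -1")

```text
clock: 1.33
eef_pos: [399.9, 330.5, 245.5]
tool_rot: [3.141, -0.001, 2.182]
force: [-0.5, 0.9, -0.0]
width: 85.3
gripper_force: 0.0
```

move_arm(rows="-0.967 -0.189 0 0 0 0.333 -1;-0.967 -0.189 0 0 0 0.333 -1;-0.967 -0.189 0 0 0 0.333 -1;-0.967 -0.189 0 0 0 0.333 -1;-0.967 -0.189 0 0 0 0.333 -1;-0.967 -0.189 0 0 0 0.333 -1;-0.967 -0.189 0 0 0 0.333 -1;-0.967 -0.189 0 0 0 0.333 -1;-0.967 -0.189 0 0 0 0.333 -1;-0.967 -0.189 0 0 0 0.333 -1;-0.967 -0.189 0 0 0 0.333 -1")

```text
clock: 2.25
eef_pos: [519.5, 62.8, 245.0]
tool_rot: [-3.141, -0.001, 1.663]
force: [-0.7, 0.1, 0.4]
width: 85.6
gripper_force: 0.0
```

Run:
```python
from h import *
s=read_state(); print(s['clock'],s['qpos'],s['eef_pos'],s['tool_rot'])
path([((591,-180,200),65.3),((591,-272,110),65.3)])
```

```text
2.25 [-0.41380292  0.46805915  0.34976205  1.87548075 -0.2121513   0.83494494
  0.13718561] [519.49944121  62.81227796 244.96381505] [-3.14067229e+00 -1.49524641e-03  1.66335151e+00]
[-0.828  0.163  0.148] [-0.001 -0.001  0.333] rows>= 7
[-0.279  0.128  0.3  ] [0. 0. 0.] rows>= 4
```

move_arm(rows="-0.828 0.163 0.148 0 0 0.333 -1;-0.828 0.163 0.148 0 0 0.333 -1;-0.828 0.163 0.148 0 0 0.333 -1;-0.828 0.163 0.148 0 0 0.333 -1;-0.828 0.163 0.148 0 0 0.333 -1;-0.828 0.163 0.148 0 0 0.333 -1;-0.828 0.163 0.148 0 0 0.333 -1;-0.828 0.163 0.148 0 0 0.333 -1;-0.828 0.163 0.148 0 0 0.333 -1;-0.828 0.163 0.148 0 0 0.333 -1")

```text
clock: 3.08
eef_pos: [591.0, -179.6, 200.7]
tool_rot: [-3.14, -0.002, 1.14]
force: [1.2, -0.5, -0.4]
width: 85.1
gripper_force: 0.0
```

move_arm(rows="-0.279 0.128 0.3 0 0 0 -0.4;-0.279 0.128 0.3 0 0 0 -0.4;-0.279 0.128 0.3 0 0 0 -0.4;-0.279 0.128 0.3 0 0 0 -0.4;-0.279 0.128 0.3 0 0 0 -0.4;-0.279 0.128 0.3 0 0 0 -0.4;-0.279 0.128 0.3 0 0 0 -0.4;-0.279 0.128 0.3 0 0 0 -0.4;-0.279 0.128 0.3 0 0 0 -0.4")

```text
clock: 3.83
eef_pos: [591.4, -273.7, 112.2]
tool_rot: [3.14, -0.001, 1.138]
force: [0.0, -1.3, -0.0]
width: 60.1
gripper_force: 0.0
```

Run:
```python
from h import *
s=read_state(); print(s['clock'],s['qpos'],s['eef_pos'],s['tool_rot'],s['width'])
path([((591,-272,54),65.3)])
d=cam('side'); c=cam('top')
a=cv2.resize(d['img'][110:185,190:290],None,fx=4,fy=4,interpolation=cv2.INTER_CUBIC)
b=cv2.resize(c['img'][120:195,280:380],None,fx=4,fy=4,interpolation=cv2.INTER_CUBIC)
cv2.imwrite('pics/g1.png',np.hstack([a,b])[:,:,::-1])
```

```text
3.8333 [ 0.16939517  0.81953286  0.38572232  1.63179645 -0.40807073  0.76924936
  0.30797998] [ 591.44370027 -273.73074583  112.2053668 ] [ 3.13980653e+00 -1.11281689e-03  1.13835592e+00] 60.09542995357085
[ 0.004 -0.004  0.194] [ 0.001 -0.001 -0.001] rows>= 2
```

View pics/g1.png

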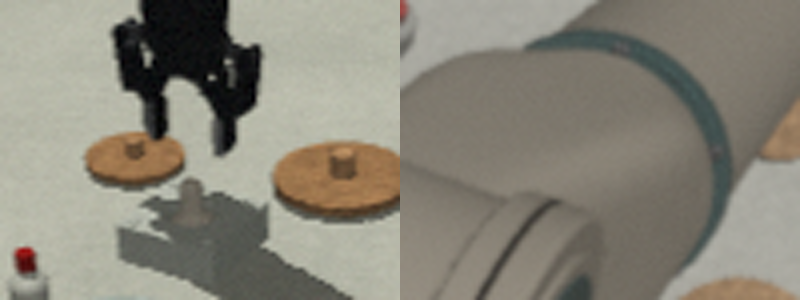

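The side crop shows the open jaws at about (185,130), centred above the tower at (190,190). I go down and close.

move_arm(rows="0.003 -0.003 0.1 0 0 0 -0.4;0.003 -0.003 0.194 0 0 0 -0.4;0.003 -0.003 0.194 0 0 0 -0.4;0.003 -0.003 0.194 0 0 0 -0.4;0.003 -0.003 0.194 0 0 0 1;0.003 -0.003 0.194 0 0 0 1;0.003 -0.003 0.194 0 0 0 1;0.003 -0.003 0.194 0 0 0 1;0.003 -0.003 0.194 0 0 0 1;0.003 -0.003 0.194 0 0 0 1;0.003 -0.003 0.194 0 0 0 1;0.003 -0.003 0.194 0 0 0 1")

```text
clock: 4.93
eef_pos: [590.9, -275.0, 54.7]
tool_rot: [3.138, -0.0, 1.136]
force: [-0.7, 0.1, 6.2]
width: 19.7
gripper_force: 59.0
```

move_arm(rows="0 0 0 0 0 0 1;0 0 0 0 0 0 1;0 0 -0.05 0 0 0 1;0 0 -0.1 0 0 0 1;0 0 -0.2 0 0 0 1;0 0 -0.35 0 0 0 1;0 0 -0.35 0 0 0 1;0 0 -0.35 0 0 0 1;0 0 -0.35 0 0 0 1;0 0 -0.35 0 0 0 1")

```text
clock: 5.77
eef_pos: [588.9, -273.5, 156.5]
tool_rot: [-3.139, -0.0, 1.136]
force: [-0.7, 0.3, -1.1]
width: 19.1
gripper_force: 59.1
```

Run:
```python
from h import *
s=read_state(); print(s['clock'],s['qpos'],s['eef_pos'],s['tool_rot'],s['width'],s['force'])
path([((600,-60,159),91),((624.5,-10.2,140),91)])
d=cam('side'); 
crop(d,'pics/g2.png',180,90,120,90,5)
```

```text
5.7667 [ 0.15264363  0.76453257  0.41654571  1.60749708 -0.38124148  0.85373242
  0.28521223] [ 588.93173103 -273.46711813  156.49709698] [-3.13911017e+00 -4.62764536e-04  1.13598209e+00] 19.093437941808254 [-0.68352122  0.3389494  -1.08442857]
[ 0.661 -0.266 -0.007] [-0.001 -0.001 -0.288] rows>= 6
[0.165 0.085 0.063] [0. 0. 0.] rows>= 2
```

View pics/g2.png

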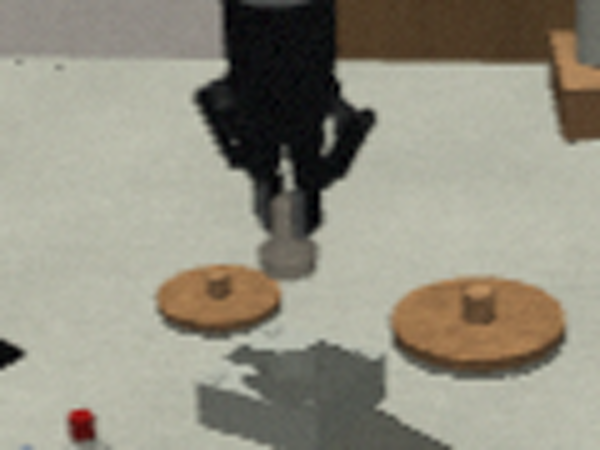

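The lighthouse hangs upright in the jaws at crop (288,225). Next I refine the jar centre.

Run:
```python
from seg import *
np.set_printoptions(precision=1,suppress=True,linewidth=200)
t=cam('top');s=cam('side')
print('rim side',onz(s,219.1,195.75,72))
H=cv2.cvtColor(t['img'],cv2.COLOR_RGB2HSV).astype(int); m=(H[...,0]>3)&(H[...,0]<20)&(H[...,1]>60)
for M,st,c in blobs(m[120:200,200:280],200): print(st,c+[200,120])
g=t['img'].astype(int).sum(2)//3
print('row150',g[150,208:266]); print('col237',g[126:190,237])
r=[proj(t,[624.5+65*np.cos(a),-10.2+65*np.sin(a),72]) for a in (0,np.pi/2,np.pi,-np.pi/2)]; print(np.array(r))
r=[proj(t,[624.5+65*np.cos(a),-10.2+65*np.sin(a),0]) for a in (0,np.pi/2,np.pi,-np.pi/2)]; print(np.array(r))
crop(t,'pics/j.png',200,115,80,80,7)
```

```text
rim side [615.7  -3.6  72. ]
[ 17  20  40  25 573] [238.4 150.5]
row150 [167 167 167 168 167 167 163 140 131 125 118 107 111 110 107 107 107 107 108 108 106 106 105 105 103 104 106 106 106 106 106 104 104 104 104 104 103 104 103 102 102 103 102 106 100  97  88  90 116
 146 169 169 168 168 168 167 165 166]
col237 [172 171 170 169 168 168 163 142 133 131 130 131 127 109  95 104 105 108 108 108 108 104 104 105 106 107 106 106 108 103  92  85 105 112 115 118 120 123 119 112 101  99  99 101 109 119 129 128 128
 130 133 133 134 134 137 135 135 134 137 136 136 137 139 138]
[[235.6 129.3]
 [212.4 151.4]
 [235.1 174. ]
 [258.3 151.5]]
[[236.9 136.8]
 [215.2 157.5]
 [236.5 178.7]
 [258.2 157.7]]
```

View pics/j.png

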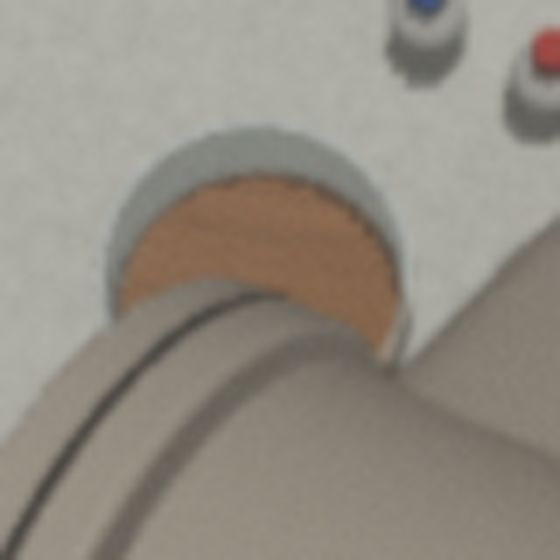

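Run:
```python
from seg import *
np.set_printoptions(precision=1,suppress=True,linewidth=220)
t=cam('top');s=cam('side')
def ext(d,x,y):
    for z,r in ((72,65),(72,61),(6,61),(0,65)):
        P=np.array([proj(d,[x+r*np.cos(a),y+r*np.sin(a),z]) for a in np.arange(0,6.28,.02)])
        print('z',z,'r',r,'col',P[:,0].min(),P[:,0].max(),'row',P[:,1].min(),P[:,1].max())
for d,n in ((t,'top'),(s,'side')): print(n); ext(d,617,-11)
T=cv2.imread('pics/top0.png').astype(int); S=cv2.imread('pics/side0.png').astype(int)
for nm,I,rows,cols in (('top',T,(150,156),(228,245)),('side',S,(190,196,204,214),(214,219,224))):
    c0=208 if nm=='top' else 190
    for r in rows: print(nm,'row',r,'from',c0,I[r,c0:c0+62].sum(1)//3)
    r0=126 if nm=='top' else 176
    for c in cols: print(nm,'col',c,'from',r0,I[r0:r0+60,c].sum(1)//3)
```

```text
top
z 72 r 65 col 212.62086782316652 258.5797126290282 row 131.82044575931593 176.60146355041914
z 72 r 61 col 214.0362109065735 257.16676036958233 row 133.17544995613733 175.20033833972445
z 6 r 61 col 216.53584556028852 257.0981368850637 row 139.88513056300624 179.49235424280042
z 0 r 65 col 215.42461607820934 258.4140336872163 row 139.18422165931668 181.16937290632558
side
z 72 r 65 col 197.6890057870796 240.30257131020923 row 182.9846571412487 206.77132703390888
z 72 r 61 col 199.0083036385279 238.9952943533615 row 183.65983646262922 205.9781079317621
z 6 r 61 col 200.93017352985868 239.84863919612167 row 200.73828308633188 223.7881989755325
z 0 r 65 col 199.81971399582426 241.19349122081138 row 201.54688581451921 226.17818743886562
top row 150 from 208 [150 152 152 151 150 150 145 125 115 111 104  96  97  96  95  95  95  97  94  95  94  90  95  92  95  93  95  94  94  94  93  95  95  94  92  94  92  91  95  90  91  92  91  92  91  86  77  80 105 133 154 153 153 153
 151 150 151 150 152 150 151 152]
top row 156 from 208 [153 151 152 151 148 147 143 110  92  92  94  92  93  93  92
[... 1905 characters left out ...]
 145 144 145 143 141 144 147 140  67  83  84  85  96 112  98  98  94  97  98  97  96  97  98  96  97  93  92  94  95  95  82  82 146 187 186 183
 181 186 189 190 185 184]
side col 219 from 176 [182 184 183 181 185 180 176 180 173 143 144 143 147 147 146 147 147 148 145 147 146 150 146 147 144 100  85  85  84  88 107 112  97  93  98 100  93  97 100  95  98  94  96  97  96  98  98  96  91  83 111 105 186 192
 185 189 191 191 192 193]
side col 224 from 176 [133 184 183 184 185 188 185 185 185 145 145 144 143 144 146 141 142 144 146 146 144 144 144 143 141  87  83  84  83  98 128  96  98  98  97  97 101  97  97  99  97  98 100  99  96  95  98  88  78  81 112 189 188 187
 188 189 186 190 187 190]
```

The jar centre is about (617,-11), which agrees with the edges in both views. I carry the casting there.

Run:
```python
from h import *
path([((610,-70,156),91),((617,-12,130),91),((617,-12,62),91)])
```

```text
[ 0.646 -0.224  0.002] [-0.001 -0.    -0.288] rows>= 5
[0.193 0.027 0.087] [0. 0. 0.] rows>= 2
[-0.    -0.     0.227] [0. 0. 0.] rows>= 2
```

move_arm(rows="0.2 -0.07 0 0 0 -0.1 1;0.4 -0.14 0 0 0 -0.2 1;0.6 -0.2 0 0 0 -0.288 1;0.646 -0.224 0 0 0 -0.288 1;0.646 -0.224 0 0 0 -0.288 1;0.646 -0.224 0 0 0 -0.288 1;0.646 -0.224 0 0 0 -0.288 1;0.646 -0.224 0 0 0 -0.288 1;0.646 -0.224 0 0 0 -0.288 1;0.646 -0.224 0 0 0 -0.288 1")

```text
clock: 6.85
eef_pos: [610.2, -72.4, 157.6]
tool_rot: [-3.141, 0.001, 1.585]
force: [-0.0, -0.3, -0.3]
width: 19.0
gripper_force: 59.1
```

move_arm(rows="0.1 0.013 0.04 0 0 0 1;0.193 0.027 0.087 0 0 0 1;0.193 0.027 0.087 0 0 0 1;0.193 0.027 0.087 0 0 0 1;0.193 0.027 0.087 0 0 0 1;0.193 0.027 0.087 0 0 0 1;0.193 0.027 0.087 0 0 0 1;0.193 0.027 0.087 0 0 0 1")

```text
clock: 7.52
eef_pos: [617.7, -13.6, 132.1]
tool_rot: [3.141, 0.001, 1.586]
force: [-0.0, 0.9, -1.2]
width: 19.1
gripper_force: 59.1
```

Run:
```python
from h import *
s=read_state(); print(s['clock'],s['qpos'],s['eef_pos'],s['tool_rot'],s['width'],s['force'])
path([((617,-12,62),91),((617,-12,49),91)])
```

```text
7.5167 [-0.21087597  0.74007116  0.30965611  1.71899602 -0.31230802  0.73051881
  0.27233362] [617.7290306  -13.63313368 132.07680014] [3.14085344e+00 5.11743731e-04 1.58615790e+00] 19.060766125441443 [-0.02379641  0.90841504 -1.1720474 ]
[ 0.006 -0.003  0.234] [ 0.     0.    -0.001] rows>= 2
[-0.    -0.     0.043] [0. 0. 0.] rows>= 1
```

move_arm(rows="0.005 0 0.07 0 0 0 1;0.005 0 0.14 0 0 0 1;0.005 0 0.2 0 0 0 1;0.005 0 0.25 0 0 0 1;0.005 0 0.262 0 0 0 1;0.005 0 0.27 0 0 0 1;0.005 0 0.274 0 0 0 1;0.005 0 0.278 0 0 0 1;0.005 0 0.278 0 0 0 1;0.005 0 0.278 0 0 0 1")

```text
clock: 8.35
eef_pos: [618.1, -10.7, 49.0]
tool_rot: [3.14, 0.0, 1.588]
force: [0.7, 0.6, -1.0]
width: 19.3
gripper_force: 59.1
```

Run:
```python
from h import *
s=read_state(); print(s['clock'],s['eef_pos'],s['tool_rot'],s['width'],s['force'])
crop(cam('side'),'pics/p1.png',180,160,80,80,6)
```

```text
8.35 [618.09697643 -10.73419819  49.02509492] [3.14019144e+00 1.41461232e-05 1.58816967e+00] 19.265846227514768 [ 0.66206759  0.61312488 -1.03735148]
```

View pics/p1.png

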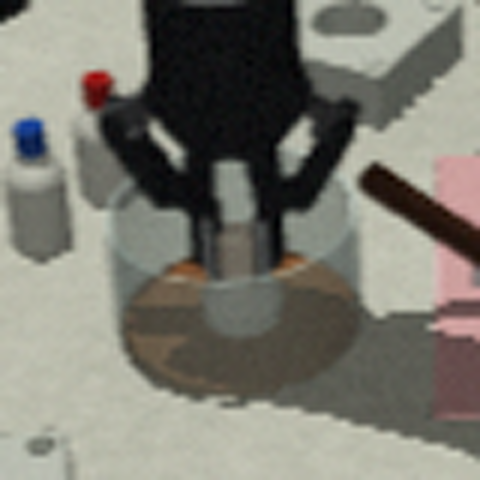

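The casting hangs just over the jar floor, about centred at crop (240,300). I lower it by feel.

move_arm(rows="0 -0.003 0.003 0 0 0 1;0 -0.003 0.006 0 0 0 1;0 -0.003 0.006 0 0 0 1;0 -0.003 0.006 0 0 0 1")

```text
clock: 8.73
eef_pos: [616.7, -10.7, 46.7]
tool_rot: [3.141, -0.0, 1.588]
force: [-0.8, 0.3, 4.1]
width: 19.8
gripper_force: 59.6
```

move_arm(rows="0 0 0.002 0 0 0 1;0 0 0.004 0 0 0 1;0 0 0.004 0 0 0 1;0 0 0.004 0 0 0 1")

```text
clock: 9.07
eef_pos: [616.7, -10.6, 46.7]
tool_rot: [3.141, -0.001, 1.588]
force: [-3.8, 1.0, 13.4]
width: 19.4
gripper_force: 60.7
```

move_arm(rows="0 0 -0.003 0 0 0 1;0 0 -0.003 0 0 0 0.3;0 0 -0.003 0 0 0 0.1;0 0 -0.003 0 0 0 0;0 0 -0.003 0 0 0 0;0 0 -0.003 0 0 0 0;0 0 -0.05 0 0 0 0;0 0 -0.15 0 0 0 0;0 0 -0.28 0 0 0 0;0 0 -0.42 0 0 0 0;0 0 -0.42 0 0 0 -0.5;0 0 -0.42 0 0 0 -0.5")

```text
clock: 10.07
eef_pos: [618.6, -10.8, 174.0]
tool_rot: [3.136, -0.0, 1.588]
force: [0.9, 0.1, -0.8]
width: 63.5
gripper_force: 0.0
```

Run:
```python
from seg import *
np.set_printoptions(precision=1,suppress=True)
st=read_state(); print(st['clock'],st['eef_pos'],st['tool_rot'],st['width'],st['force'])
t=cam('top');s=cam('side')
a=cv2.resize(t['img'][125:275,170:270],None,fx=4,fy=4,interpolation=cv2.INTER_CUBIC)
b=cv2.resize(s['img'][160:310,190:290],None,fx=4,fy=4,interpolation=cv2.INTER_CUBIC)
cv2.imwrite('pics/p2.png',np.hstack([a,b])[:,:,::-1])
```

```text
10.0667 [618.6 -10.8 174. ] [ 3.1 -0.   1.6] 63.50456994489682 [ 0.9  0.1 -0.8]
```

View pics/p2.png

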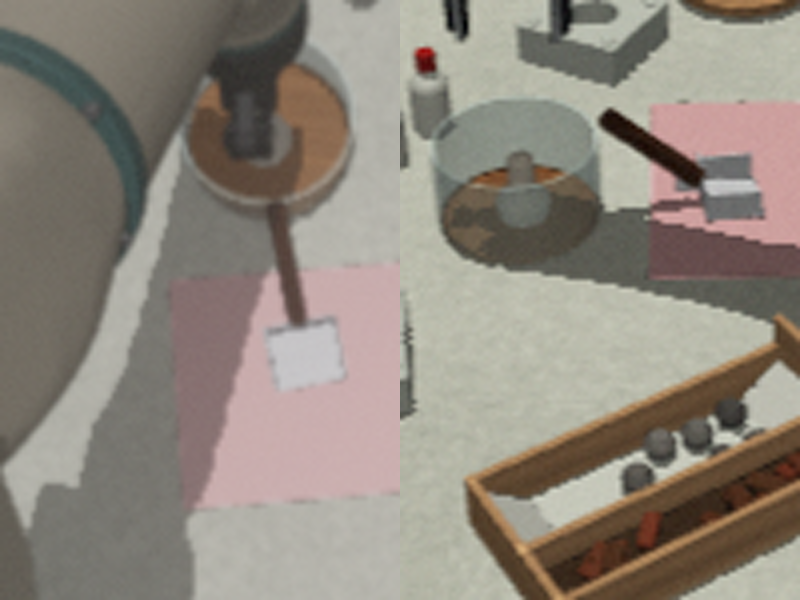

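The lighthouse stands upright in the middle of the jar, right crop (523,190). The scoop is still at the same place on the mat, with its handle end at left crop (278,208) and its bowl at (306,353).

Run:
```python
from seg import *
np.set_printoptions(precision=1,suppress=True)
t=cam('top');s=cam('side')
e=tri(t,(239.5,177),s,(241.25,188.75)); b=tri(t,(244.25,205.5),s,(265.75,205.5)); print('end',e,'base',b)
d=e[0]-b[0]; print('yaw of handle',np.degrees(np.arctan2(d[1],d[0])),'rise',np.degrees(np.arctan2(d[2],np.hypot(*d[:2]))))
C=[onz(t,170+x/4,125+y/4,z)[:2] for (x,y),z in (((267,331),29),((337,318),29),((345,372),27),((277,388),27))]; print(np.array(C),np.mean(C,0))
print('casting', onz(t,170+262/4,125+140/4,30))
# bowl mask bright in top
H=cv2.cvtColor(t['img'],cv2.COLOR_RGB2HSV).astype(int); sub=(H[200:230,230:262,1]<28)&(H[200:230,230:262,2]>165)
for M,st,c in blobs(sub,30):
    print(st,c+[230,200],cv2.minAreaRect(np.argwhere(M)[:,::-1].astype(np.float32)))
```

```text
end (array([548.8, -23.3,  86.7]), np.float64(1.414186693488586)) base (array([476.2, -34.8,  19. ]), np.float64(0.6249746404428097))
yaw of handle 9.003017883992927 rise 42.64717519878102
[[468.8 -13.5]
 [478.4 -64. ]
 [439.4 -70. ]
 [427.7 -21. ]] [453.6 -42.1]
casting [609.8  -8.4  30. ]
[  5   4  22  19 294] [245.9 213.8] ((15.865385055541992, 12.826923370361328), (17.258220672607422, 19.415496826171875), 78.69007110595703)
```

Run:
```python
from h import *
path([((570,-20,174),140),((523,-28.6,130),189.3),((523,-28.6,61.5),189.3)])
```

```text
[-0.029 -0.152 -0.014] [-0.002 -0.001 -0.544] rows>= 7
[ 0.102 -0.123  0.147] [ 0.     0.    -0.548] rows>= 7
[ 0.    -0.     0.228] [0. 0. 0.] rows>= 2
```

move_arm(rows="-0.029 -0.152 -0.014 0 0 -0.544 -1;-0.029 -0.152 -0.014 0 0 -0.544 -1;-0.029 -0.152 -0.014 0 0 -0.544 -1;-0.029 -0.152 -0.014 0 0 -0.544 -1;-0.029 -0.152 -0.014 0 0 -0.544 -1;-0.029 -0.152 -0.014 0 0 -0.544 -1;-0.029 -0.152 -0.014 0 0 -0.544 -1;-0.029 -0.152 -0.014 0 0 -0.544 -1;-0.029 -0.152 -0.014 0 0 -0.544 -1;-0.029 -0.152 -0.014 0 0 -0.544 -1")

```text
clock: 11.1
eef_pos: [570.7, -20.3, 174.6]
tool_rot: [-3.141, -0.001, 2.44]
force: [-1.0, 0.5, 0.5]
width: 85.2
gripper_force: 0.0
```

move_arm(rows="0.102 -0.123 0.147 0 0 -0.548 -1;0.102 -0.123 0.147 0 0 -0.548 -1;0.102 -0.123 0.147 0 0 -0.548 -1;0.102 -0.123 0.147 0 0 -0.548 -1;0.102 -0.123 0.147 0 0 -0.548 -1;0.102 -0.123 0.147 0 0 -0.548 -1;0.102 -0.123 0.147 0 0 -0.548 -1;0.102 -0.123 0.147 0 0 -0.548 -1;0.102 -0.123 0.147 0 0 -0.548 -1;0.102 -0.123 0.147 0 0 -0.548 -1")

```text
clock: 11.93
eef_pos: [523.9, -28.8, 131.1]
tool_rot: [-3.142, -0.0, -2.983]
force: [0.1, -0.2, 0.6]
width: 85.6
gripper_force: 0.0
```

Run:
```python
from h import *
s=read_state(); print(s['clock'],s['qpos'],s['eef_pos'],s['tool_rot'],s['width'],s['force'])
path([((523,-28.6,61.5),189.3)])
d=cam('side'); crop(d,'pics/q1.png',210,130,100,100,5)
```

```text
11.9333 [ 0.10966489  0.62033551 -0.16139048  1.96867397  0.17528684  0.56615353
  1.55862284] [523.93754431 -28.79434091 131.12032042] [-3.14152085e+00 -4.41059389e-04 -2.98331242e+00] 85.59404324947464 [ 0.13730614 -0.16038006  0.62251478]
[0.003 0.001 0.232] [-0.    -0.    -0.003] rows>= 2
```

View pics/q1.png

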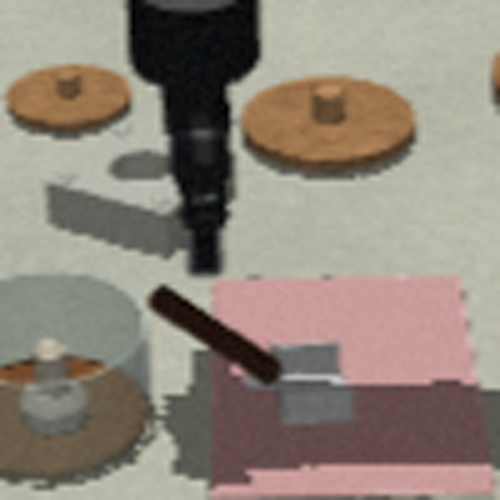

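The open jaws stand over the handle at crop (205,265). I go down and close.

move_arm(rows="0.003 0 0.1 0 0 0 -1;0.003 0 0.18 0 0 0 -1;0.003 0 0.232 0 0 0 -1;0.003 0 0.232 0 0 0 -0.5;0.003 0 0.232 0 0 0 0;0.003 0 0.232 0 0 0 0.4;0.003 0 0.232 0 0 0 1;0.003 0 0.232 0 0 0 1;0.003 0 0.232 0 0 0 1;0.003 0 0.232 0 0 0 1;0.003 0 0.232 0 0 0 1;0.003 0 0.232 0 0 0 1")

```text
clock: 12.98
eef_pos: [524.0, -28.9, 62.5]
tool_rot: [-3.141, 0.002, -2.98]
force: [0.1, -0.1, 6.7]
width: 12.8
gripper_force: 59.9
```

move_arm(rows="0 0 0 0 0 0 1;0 0 0 0 0 0 1;0 0 -0.05 0 0 0 1;0 0 -0.12 0 0 0 1;0 0 -0.25 0 0 0 1;0 0 -0.35 0 0 0 1;0 0 -0.35 0 0 0 1;0 0 -0.35 0 0 0 1;0 0 -0.35 0 0 0 1;0 0 -0.35 0 0 0 1")

```text
clock: 13.82
eef_pos: [521.9, -29.0, 165.3]
tool_rot: [3.141, -0.003, -2.98]
force: [1.0, -0.0, -1.7]
width: 12.8
gripper_force: 59.4
```

Run:
```python
from h import *
s=read_state(); print(s['clock'],s['qpos'],s['eef_pos'],s['tool_rot'],s['width'],s['force'])
Y=np.radians(36.6);ex=np.array([np.cos(Y),np.sin(Y)]);ey=np.array([-ex[1],ex[0]])
bay=np.array([485.1,271.2])
# TCP for scoop origin at bay coord x : scoop faces -x => TCP = origin + 71*ex
for X in (56,): print('tcp xy',bay+(X+71)*ex)
p=bay+(56+71)*ex
path([((545,130,190),205),((p[0],p[1],190),216.6)])
d=cam('side'); crop(d,'pics/r1.png',210,110,100,100,5)
```

```text
13.8167 [ 0.12539472  0.56536834 -0.18214472  1.94561828  0.16150242  0.64742974
  1.57430225] [521.92772555 -28.99317969 165.34523695] [ 3.14113958e+00 -2.96667312e-03 -2.97967132e+00] 12.793477783199267 [ 1.00687094 -0.04189867 -1.69744874]
tcp xy [587.05781935 346.92055912]
[-0.161  0.511 -0.082] [ 0.001 -0.002 -0.175] rows>= 4
[-0.433  0.596  0.   ] [ 0.     0.    -0.129] rows>= 6
```

View pics/r1.png

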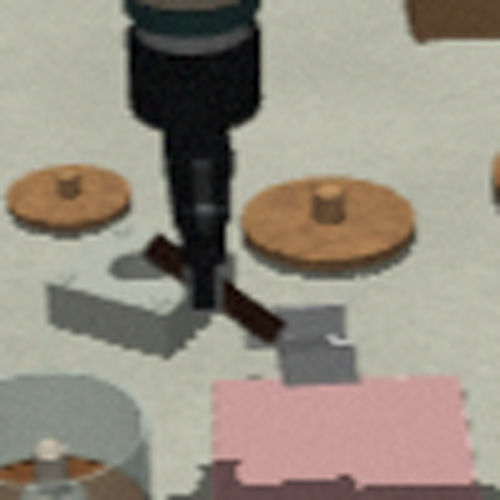

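The scoop is held flat by its handle at crop (205,275). I carry it over the bay.

move_arm(rows="-0.161 0.511 -0.082 0 0 -0.175 1;-0.161 0.511 -0.082 0 0 -0.175 1;-0.161 0.511 -0.082 0 0 -0.175 1;-0.161 0.511 -0.082 0 0 -0.175 1;-0.161 0.511 -0.082 0 0 -0.175 1;-0.161 0.511 -0.082 0 0 -0.175 1;-0.161 0.511 -0.082 0 0 -0.175 1;-0.161 0.511 -0.082 0 0 -0.175 1")

```text
clock: 14.53
eef_pos: [545.5, 128.3, 190.2]
tool_rot: [-3.141, -0.003, -2.707]
force: [0.0, -1.1, -1.6]
width: 13.0
gripper_force: 59.2
```

move_arm(rows="-0.433 0.596 0 0 0 -0.129 1;-0.433 0.596 0 0 0 -0.129 1;-0.433 0.596 0 0 0 -0.129 1;-0.433 0.596 0 0 0 -0.129 1;-0.433 0.596 0 0 0 -0.129 1;-0.433 0.596 0 0 0 -0.129 1;-0.433 0.596 0 0 0 -0.129 1;-0.433 0.596 0 0 0 -0.129 1;-0.433 0.596 0 0 0 -0.129 1;-0.433 0.596 0 0 0 -0.129 1")

```text
clock: 15.37
eef_pos: [588.9, 343.9, 191.0]
tool_rot: [-3.14, -0.002, -2.506]
force: [-0.2, -0.8, -1.0]
width: 13.0
gripper_force: 59.2
```

```bash
cat > b.py <<'E'
from seg import *
np.set_printoptions(precision=1,suppress=True,linewidth=200)
Y=np.radians(36.6);ex=np.array([np.cos(Y),np.sin(Y)]);ey=np.array([-ex[1],ex[0]]);bay=np.array([485.1,271.2])
K=np.array([71.5,0,-59.3]) # scoop origin in 'tool-as-scoop' axes from TCP: +x scoop, z up
def tcp(X,Yb,zb,nose=0,yaw=216.6):
    """TCP pose so that the scoop LIP is at bay (X,Yb), height zb over bay floor, nose-up deg; tool x = scoop x"""
    Rs=Ro.from_euler('ZY',[yaw,-nose],degrees=True)
    lip=np.array([*(bay+X*ex+Yb*ey),6+zb]); p=lip-Rs.apply(K+[23,0,0]); return p,Rs*Ro.from_euler('x',180,degrees=True)
def tobay(p): d=np.array(p)[:2]-bay; return np.array([d@ex,d@ey])
def now():
    s=read_state(); R=Ro.from_euler('xyz',s['tool_rot'])*Ro.from_euler('x',180,degrees=True)
    lip=s['eef_pos']+R.apply(K+[23,0,0]); print('t',round(s['clock'],2),'lip bay',tobay(lip),'z',lip[2]-6,'nose/yaw',R.as_euler('ZYX',degrees=True),'F',s['force'],'q',np.round(s['qpos'],2))
E
python3 - <<'E'
from b import *
now()
path([tcp(34,0,60),tcp(34,0,12),tcp(34,0,1.5)])
t=cam('top');s=cam('side')
a=cv2.resize(t['img'][130:260,80:200],None,fx=3,fy=3,interpolation=cv2.INTER_CUBIC)
b=cv2.resize(s['img'][210:340,190:330],None,fx=3,fy=3,interpolation=cv2.INTER_CUBIC)
cv2.imwrite('pics/o1.png',np.hstack([a,b])[:,:,::-1])
E
```

```text
t 15.37 lip bay [32.  -3.4] z 125.81856085968721 nose/yaw [-143.6   -0.1    0.1] F [-0.2 -0.8 -1. ] q [-0.4  0.8 -0.3  1.5  0.2  1.   1.4]
[-0.   0.   0.2] [-0. -0. -0.] rows>= 2
[ 0.  -0.   0.2] [0. 0. 0.] rows>= 2
[ 0. -0.  0.] [0. 0. 0.] rows>= 1
```

```bash
sed -i 's/precision=1,suppress/precision=3,suppress/' b.py
python3 - <<'E'
from b import *
path([tcp(34,0,60)])
E
```

```text
[-0.005  0.009  0.22 ] [-0.001 -0.    -0.001] rows>= 2
```

move_arm(rows="-0.005 0.009 0.1 0 0 0 1;-0.005 0.009 0.22 0 0 0 1;-0.005 0.009 0.22 0 0 0 1;-0.005 0.009 0.22 0 0 0 1;-0.005 0.009 0.22 0 0 0 1;-0.005 0.009 0.22 0 0 0 1;-0.005 0.009 0.22 0 0 0 1")

```text
clock: 16.05
eef_pos: [589.0, 350.9, 127.7]
tool_rot: [-3.141, 0.004, -2.502]
force: [-0.4, 0.6, -0.6]
width: 13.1
gripper_force: 59.2
```

Run:
```python
from b import *
now()
path([tcp(34,0,12),tcp(34,0,1.5)])
t=cam('top');s=cam('side')
a=cv2.resize(t['img'][130:260,80:200],None,fx=3,fy=3,interpolation=cv2.INTER_CUBIC)
b=cv2.resize(s['img'][210:340,190:330],None,fx=3,fy=3,interpolation=cv2.INTER_CUBIC)
cv2.imwrite('pics/o1.png',np.hstack([a,b])[:,:,::-1])
# predicted corners of scoop walls/floor in both views
st=read_state();R=Ro.from_euler('xyz',st['tool_rot'])*Ro.from_euler('x',180,degrees=True);o=st['eef_pos']+R.apply(K)
for nm,q in (('lipL',(23,27,0)),('lipR',(23,-27,0)),('topL',(23,27,24)),('topR',(23,-27,24)),('backL',(-23,27,28)),('backR',(-23,-27,28)),('hend',(-98,0,88))):
    w=o+R.apply(q); pt,ps=proj(t,w),proj(s,w); print(nm,'topcrop',(pt-[80,130])*3,'sidecrop',(ps-[190,210])*3+[360,0])
```

```text
t 16.05 lip bay [36.676  2.004] z 62.0483398226218 nose/yaw [-143.38     0.222    0.013] F [-0.354  0.632 -0.602] q [-0.43  0.82 -0.28  1.51  0.27  0.85  1.42]
[ 0.009 -0.007  0.168] [-0.     0.002  0.   ] rows>= 2
[ 0.    -0.     0.035] [0. 0. 0.] rows>= 1
lipL topcrop [162.54  163.993] sidecrop [499.981 151.145]
lipR topcrop [114.196 197.988] sidecrop [533.471 189.988]
topL topcrop [153.884 159.622] sidecrop [498.776 129.298]
topR topcrop [104.344 194.408] sidecrop [532.647 167.802]
backL topcrop [124.293 118.942] sidecrop [448.882 146.467]
backR topcrop [ 74.656 153.509] sidecrop [481.556 186.493]
hend topcrop [24.718 54.27 ] sidecrop [371.006 144.29 ]
```

View pics/o1.png

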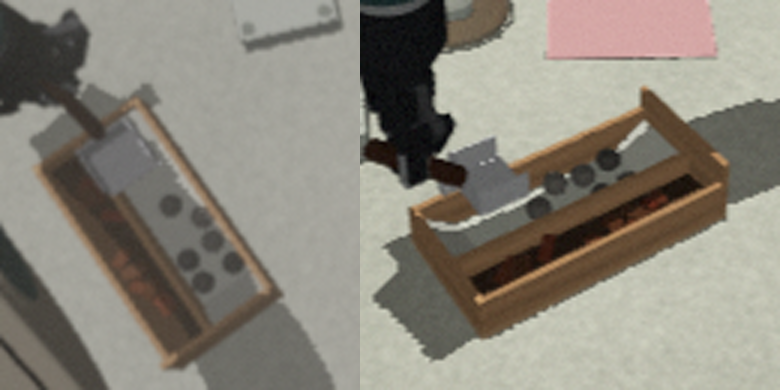

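The top crop shows the scoop over the +x end of the bay between the walls, front edge (160,160)-(118,193), back (125,122)-(78,153), as predicted. The six stones lie in front of it. I settle the arm and go down.

move_arm(rows="0.009 -0.007 0.08 0 0 0 1;0.009 -0.007 0.08 0 0 0 1;0.009 -0.007 0.08 0 0 0 1;0.009 -0.007 0.08 0 0 0 1;0.009 -0.007 0.08 0 0 0 1;0.009 -0.007 0.08 0 0 0 1;0.009 -0.007 0.08 0 0 0 1;0.009 -0.007 0.08 0 0 0 1;0.009 -0.007 0.08 0 0 0 1;0.009 -0.007 0.08 0 0 0 1")

```text
clock: 16.98
eef_pos: [586.9, 347.0, 101.4]
tool_rot: [3.142, 0.0, -2.502]
force: [-0.2, -0.2, -1.9]
width: 12.9
gripper_force: 59.2
```

Run:
```python
from b import *
now()
path([tcp(35,0,12),tcp(35,0,3)])
```

```text
t 16.98 lip bay [32.401  0.123] z 36.12166777584414 nose/yaw [-143.36     0.01    -0.004] F [-0.166 -0.221 -1.912] q [-0.43  0.85 -0.27  1.53  0.28  0.8   1.41]
[-0.009 -0.001  0.08 ] [0. 0. 0.] rows>= 1
[ 0.   -0.    0.03] [0. 0. 0.] rows>= 1
```

move_arm(rows="-0.009 0 0.03 0 0 0 1;-0.009 0 0.06 0 0 0 1;-0.009 0 0.08 0 0 0 1;-0.009 0 0.08 0 0 0 1;-0.009 0 0.08 0 0 0 1;-0.009 0 0.08 0 0 0 1;-0.009 0 0.08 0 0 0 1")

```text
clock: 17.57
eef_pos: [589.2, 348.7, 77.5]
tool_rot: [3.142, 0.001, -2.502]
force: [-0.7, -0.6, -2.1]
width: 12.9
gripper_force: 59.2
```

move_arm(rows="0 0 0.01 0 0 0 1;0 0 0.02 0 0 0 1;0 0 0.028 0 0 0 1;0 0 0.028 0 0 0 1;0 0 0.028 0 0 0 1;0 0 0.028 0 0 0 1;0 0 0.028 0 0 0 1")

```text
clock: 18.15
eef_pos: [588.9, 348.5, 68.9]
tool_rot: [3.142, -0.0, -2.502]
force: [-0.5, -0.8, -0.8]
width: 13.0
gripper_force: 59.6
```

Run:
```python
from b import *
now()
path([tcp(35,0,1)])
```

```text
t 18.15 lip bay [34.932  0.101] z 3.6473085130364495 nose/yaw [-143.361   -0.01    -0.003] F [-0.54  -0.783 -0.817] q [-0.43  0.89 -0.25  1.53  0.29  0.75  1.4 ]
[-0.    -0.001  0.009] [ 0. -0.  0.] rows>= 1
```

move_arm(rows="0.01 0 0 0 0 0 1;0.02 0 0 0 0 0 1;0.02 0 0.004 0 0 0 1;0.02 0 0.004 0 0 0 1;0.02 0 0.004 0 0 0 1;0.02 0 0.004 0 0 0 1")

```text
clock: 18.65
eef_pos: [584.3, 345.1, 67.8]
tool_rot: [3.142, 0.0, -2.502]
force: [0.1, 0.5, -2.1]
width: 13.1
gripper_force: 59.5
```

move_arm(rows="0 0 0.004 0 0 0 1;0 0 0.004 0 0 0 1;0 0 0.004 0 0 0 1;0 0 0.004 0 0 0 1")

```text
clock: 18.98
eef_pos: [584.2, 345.0, 66.5]
tool_rot: [3.142, -0.0, -2.502]
force: [0.2, -0.0, -1.1]
width: 12.8
gripper_force: 59.5
```

move_arm(rows="0 0 0.004 0 0 0 1;0 0 0.004 0 0 0 1;0 0 0.004 0 0 0 1;0 0 0.004 0 0 0 1")

```text
clock: 19.32
eef_pos: [584.4, 345.1, 65.7]
tool_rot: [-3.142, 0.001, -2.502]
force: [0.1, -0.8, 3.1]
width: 13.3
gripper_force: 59.9
```

```bash
cat >> b.py <<'E'
K[2]=-60.2
def stones(t,z=14):
    """dark grey blobs in the bay, bay coords"""
    H=cv2.cvtColor(cv2.resize(t['img'],None,fx=4,fy=4,interpolation=cv2.INTER_CUBIC),cv2.COLOR_RGB2HSV).astype(int)
    m=(H[...,2]<105)&(H[...,1]<45)
    q=np.array([proj(t,[*(bay+a*ex+b*ey),20])*4 for a,b in ((-110,-31),(110,-31),(110,31),(-110,31))]).astype(np.int32)
    M=np.zeros(m.shape,np.uint8); cv2.fillPoly(M,[q],1)
    for B,st,c in blobs(m&(M>0),120): print('  blob',tobay(onz(t,*((c-1.5)/4),z)).round(0),'A',st[4])
E
python3 - <<'E'
from b import *
now()
stones(cam('top'))
path([tcp(-20,0,0.7),tcp(-70,0,0.7)])
E
```

```text
t 19.32 lip bay [29.365  0.078] z -0.5584174494335699 nose/yaw [-143.362    0.038    0.   ] F [ 0.096 -0.791  3.052] q [-0.43  0.89 -0.25  1.55  0.29  0.73  1.4 ]
  blob [15. 16.] A 4871
  blob [17.  1.] A 921
  blob [-25. -14.] A 1641
  blob [-66. -15.] A 750
[ 0.164 -0.    -0.004] [0. 0. 0.] rows>= 2
[ 0.167  0.    -0.   ] [0. 0. 0.] rows>= 2
```

move_arm(rows="0.014 0 -0.003 0 0 0 1;0.028 0 -0.003 0 0 0 1;0.042 0 -0.003 0 0 0 1;0.056 0 -0.003 0 0 0 1;0.07 0 -0.003 0 0 0 1;0.084 0 -0.003 0 0 0 1;0.098 0 -0.003 0 0 0 1;0.112 0 -0.003 0 0 0 1;0.126 0 -0.003 0 0 0 1;0.14 0 -0.003 0 0 0 1;0.154 0 -0.003 0 0 0 1;0.164 0 -0.003 0 0 0 1")

```text
clock: 20.37
eef_pos: [544.3, 315.2, 66.2]
tool_rot: [-3.142, -0.0, -2.502]
force: [-0.4, 0.2, -1.1]
width: 12.9
gripper_force: 59.5
```

move_arm(rows="0.014 0 0 0 0 0 1;0.028 0 0 0 0 0 1;0.042 0 0 0 0 0 1;0.056 0 0 0 0 0 1;0.07 0 0 0 0 0 1;0.084 0 0 0 0 0 1;0.098 0 0 0 0 0 1;0.112 0 0 0 0 0 1;0.126 0 0 0 0 0 1;0.14 0 0 0 0 0 1;0.14 0 0 0 0 0 1;0.14 0 0 0 0 0 1")

```text
clock: 21.37
eef_pos: [510.7, 290.4, 66.2]
tool_rot: [3.141, -0.001, -2.502]
force: [0.6, 0.2, -1.0]
width: 12.9
gripper_force: 59.3
```

Run:
```python
from b import *
now()
t=cam('top');stones(t);s=cam('side')
for a in (-20,-30,-40,-50): print(a)
path([tcp(-79,0,0.7),tcp(-93,0,11,12),tcp(-104,0,19,23),tcp(-104,0,70,25)])
```

```text
t 21.37 lip bay [-62.58    0.081] z 0.026756847584600507 nose/yaw [-143.365   -0.03    -0.006] F [ 0.623  0.235 -0.998] q [-0.42  0.79 -0.23  1.83  0.31  0.56  1.36]
  blob [13.  6.] A 14391
-20
-30
-40
-50
[ 0.057 -0.    -0.002] [0. 0. 0.] rows>= 1
[ 0.012 -0.     0.036] [0.    0.133 0.   ] rows>= 2
[0.009 0.    0.045] [-0.     0.122  0.   ] rows>= 2
[ 0.06   0.    -0.145] [0.    0.022 0.   ] rows>= 2
```

move_arm(rows="0.008 0 -0.002 0 0 0 1;0.016 0 -0.002 0 0 0 1;0.024 0 -0.002 0 0 0 1;0.032 0 -0.002 0 0 0 1;0.04 0 -0.002 0 0 0 1;0.048 0 -0.002 0 0 0 1;0.055 0 -0.002 0 0 0 1;0.055 0 -0.002 0 0 0 1;0.055 0 -0.002 0 0 0 1")

```text
clock: 22.22
eef_pos: [497.5, 280.5, 66.8]
tool_rot: [3.142, -0.0, -2.502]
force: [-0.2, 0.3, -1.0]
width: 13.0
gripper_force: 59.3
```

```bash
cat >> b.py <<'E'
def shot(tag):
    t=cam('top');s=cam('side')
    a=cv2.resize(t['img'][165:255,85:185],None,fx=4,fy=4,interpolation=cv2.INTER_CUBIC)
    b=cv2.resize(s['img'][215:305,205:305],None,fx=4,fy=4,interpolation=cv2.INTER_CUBIC)
    im=np.hstack([a,b])[:,:,::-1]; cv2.imwrite(f'pics/{tag}.png',im); return t,s,im
E
python3 - <<'E'
from b import *
now(); t,s,im=shot('v1')
path([tcp(-79,0,0.7),tcp(-92,0,11,12),tcp(-103,0,19,23),tcp(-103,0,70,25)])
E
```

```text
t 22.22 lip bay [-79.005   0.06 ] z 0.6231699031099325 nose/yaw [-143.367   -0.027   -0.004] F [-0.2    0.31  -1.038] q [-0.42  0.78 -0.23  1.87  0.32  0.53  1.35]
[ 0.001 -0.001 -0.   ] [ 0. -0.  0.] rows>= 1
[ 0.008 -0.     0.036] [0.    0.133 0.   ] rows>= 2
[0.009 0.    0.045] [-0.     0.122  0.   ] rows>= 2
[ 0.06  -0.    -0.145] [0.    0.022 0.   ] rows>= 2
```

View pics/v1.png

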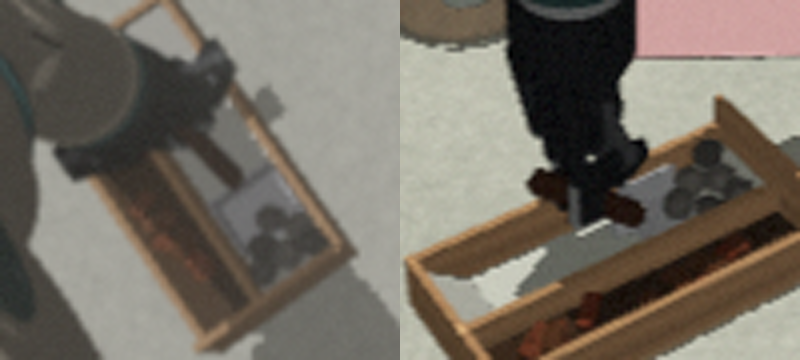

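The top crop shows all six stones bunched at the -x end. About two are already in the scoop at (270,215), and the rest lie against the slope around (265,255)-(310,240). I climb the slope with the nose rising.

move_arm(rows="0.0015 0 0.006 0 0.022 0 1;0.003 0 0.012 0 0.044 0 1;0.0045 0 0.018 0 0.066 0 1;0.006 0 0.024 0 0.088 0 1;0.007 0 0.03 0 0.11 0 1;0.008 0 0.036 0 0.133 0 1;0.008 0 0.036 0 0.133 0 1;0.008 0 0.036 0 0.133 0 1;0.008 0 0.036 0 0.133 0 1")

```text
clock: 23.07
eef_pos: [495.7, 279.3, 56.0]
tool_rot: [3.141, -0.208, -2.502]
force: [0.7, 0.3, -1.0]
width: 13.3
gripper_force: 59.2
```

Run:
```python
from b import *
now()
path([tcp(-103,0,19.5,23),tcp(-101,0,75,28)])
```

```text
t 23.07 lip bay [-91.602   0.105] z 10.604169880469875 nose/yaw [-143.357  -11.932   -0.009] F [ 0.696  0.289 -1.034] q [-0.42  0.87 -0.25  1.68  0.27  0.83  1.4 ]
[ 0.011 -0.001  0.043] [-0.     0.123  0.   ] rows>= 2
[ 0.05   0.    -0.145] [0.    0.056 0.   ] rows>= 2
```

move_arm(rows="0.002 0 0.007 0 0.02 0 1;0.004 0 0.014 0 0.04 0 1;0.006 0 0.021 0 0.06 0 1;0.008 0 0.028 0 0.08 0 1;0.01 0 0.036 0 0.1 0 1;0.011 0 0.043 0 0.123 0 1;0.011 0 0.043 0 0.123 0 1;0.011 0 0.043 0 0.123 0 1;0.011 0 0.043 0 0.123 0 1")

```text
clock: 23.82
eef_pos: [491.4, 275.9, 44.3]
tool_rot: [-3.142, -0.4, -2.502]
force: [1.9, 1.6, -2.0]
width: 12.9
gripper_force: 59.5
```

Run:
```python
from b import *
now(); shot('v2')
path([tcp(-101,0,45,28),tcp(-95,0,90,28)])
```

```text
t 23.82 lip bay [-102.589   -0.023] z 19.6278684811189 nose/yaw [-143.363  -22.903    0.001] F [ 1.876  1.608 -2.011] q [-0.44  0.97 -0.25  1.51  0.24  1.09  1.43]
[ 0.011 -0.    -0.051] [-0.     0.056  0.   ] rows>= 1
[ 0.053 -0.    -0.142] [0. 0. 0.] rows>= 2
```

move_arm(rows="0.002 0 -0.01 0 0.01 0 1;0.004 0 -0.02 0 0.02 0 1;0.006 0 -0.03 0 0.03 0 1;0.009 0 -0.04 0 0.045 0 1;0.011 0 -0.051 0 0.056 0 1;0.02 0 -0.075 0 0.056 0 1;0.03 0 -0.1 0 0.056 0 1;0.042 0 -0.135 0 0.056 0 1;0.053 0 -0.17 0 0.056 0 1;0.064 0 -0.193 0 0.056 0 1;0.064 0 -0.193 0 0.056 0 1;0.064 0 -0.193 0 0.056 0 1")

```text
clock: 24.92
eef_pos: [495.4, 278.8, 105.8]
tool_rot: [-3.141, -0.488, -2.502]
force: [-0.1, 0.5, -1.8]
width: 13.3
gripper_force: 59.3
```

move_arm(rows="0.06 0 -0.1 0 0 0 1;0.11 0 -0.2 0 0 0 1;0.11 0 -0.2 0 0 0 1;0.11 0 -0.2 0 0 0 1;0.11 0 -0.2 0 0 0 1;0.11 0 -0.2 0 0 0 1")

```text
clock: 25.42
eef_pos: [493.6, 277.5, 171.9]
tool_rot: [3.142, -0.493, -2.502]
force: [-0.4, -0.6, -2.1]
width: 12.6
gripper_force: 59.3
```

Run:
```python
from b import *
now(); t,s,_=shot('v3')
# zoomed numeric: dark-blob lists in the scoop & bay from both views
for n,d,(u0,u1,v0,v1) in (('top',t,(85,200,160,260)),('side',s,(190,320,190,310))):
    im=cv2.resize(d['img'][v0:v1,u0:u1],None,fx=4,fy=4,interpolation=cv2.INTER_CUBIC)
    H=cv2.cvtColor(im,cv2.COLOR_RGB2HSV).astype(int)
    for B,st,c in blobs((H[...,2]<112)&(H[...,1]<40),200): print(n,(c/4+[u0,v0]).round(1),st[2:])
```

```text
t 25.42 lip bay [-101.147   -0.102] z 157.58669642712923 nose/yaw [-143.351  -28.248   -0.005] F [-0.441 -0.557 -2.1  ] q [-0.44  0.87 -0.27  1.37  0.19  1.43  1.47]
top [117.6 191.7] [  328   311 34484]
top [144.8 184.3] [ 34  49 385]
top [145.  200.3] [ 35  37 811]
top [ 98.4 240.7] [ 139  210 9985]
top [160.4 247.5] [ 138  126 5925]
top [175.2 254.9] [  47   42 1129]
side [190.5 197. ] [  7  47 219]
side [232.1 210.9] [  261   193 11437]
side [204.7 216.6] [ 57  83 360]
side [278.7 222.3] [ 116  104 5896]
side [313.8 259.4] [  82  134 5047]
side [253.9 275.1] [  326   178 11038]
side [191.5 259.5] [ 15  42 409]
side [205.6 305.3] [ 121   54 3762]
```

```bash
cat >> b.py <<'E'
J=np.array([617,-11.])
def pour(r,z,nose,yaw=100,side=0):
    """lip at jar centre - r*dir (+side along scoop y), height z over bench"""
    Rs=Ro.from_euler('ZY',[yaw,-nose],degrees=True); a=np.radians(yaw); d=np.array([np.cos(a),np.sin(a)]);n=np.array([-d[1],d[0]])
    lip=np.array([*(J-r*d+side*n),z]); return lip-Rs.apply(K+[23,0,0]),Rs*Ro.from_euler('x',180,degrees=True)
E
python3 - <<'E'
from b import *
Rm=Ro.from_euler('ZY',[180,-24],degrees=True)*Ro.from_euler('x',180,degrees=True)
Rn=Ro.from_euler('ZY',[140,-20],degrees=True)*Ro.from_euler('x',180,degrees=True)
p=pour(42,125,14); print(p[0])
path([((540,110,185),Rm),((600,-60,185),Rn),p])
E
```

```text
[ 642.744 -157.004  160.55 ]
[ 0.205 -0.54   0.061] [-0.179 -0.046  0.366] rows>= 6
[-0.183 -0.567 -0.081] [-0.167 -0.043  0.412] rows>= 6
[-0.326 -0.156 -0.032] [-0.13  -0.064  0.425] rows>= 6
```

move_arm(rows="0.025 -0.067 0.007 -0.022 -0.006 0.046 1;0.05 -0.135 0.015 -0.045 -0.012 0.092 1;0.077 -0.2 0.022 -0.067 -0.018 0.138 1;0.103 -0.27 0.03 -0.09 -0.023 0.183 1;0.129 -0.338 0.038 -0.112 -0.029 0.229 1;0.154 -0.405 0.045 -0.135 -0.035 0.275 1;0.18 -0.47 0.053 -0.157 -0.04 0.32 1;0.205 -0.54 0.061 -0.179 -0.046 0.366 1;0.205 -0.54 0.061 -0.179 -0.046 0.366 1;0.205 -0.54 0.061 -0.179 -0.046 0.366 1;0.205 -0.54 0.061 -0.179 -0.046 0.366 1")

```text
clock: 26.43
eef_pos: [540.1, 111.3, 185.5]
tool_rot: [3.139, -0.417, -3.14]
force: [0.2, 1.0, -1.7]
width: 13.2
gripper_force: 59.3
```

move_arm(rows="-0.023 -0.071 -0.01 -0.021 -0.005 0.052 1;-0.046 -0.142 -0.02 -0.042 -0.01 0.103 1;-0.069 -0.213 -0.03 -0.063 -0.016 0.155 1;-0.092 -0.284 -0.04 -0.084 -0.021 0.206 1;-0.114 -0.355 -0.05 -0.105 -0.027 0.258 1;-0.137 -0.426 -0.06 -0.125 -0.032 0.309 1;-0.16 -0.497 -0.07 -0.146 -0.038 0.36 1;-0.183 -0.567 -0.081 -0.167 -0.043 0.412 1;-0.183 -0.567 -0.081 -0.167 -0.043 0.412 1;-0.183 -0.567 -0.081 -0.167 -0.043 0.412 1;-0.183 -0.567 -0.081 -0.167 -0.043 0.412 1")

```text
clock: 27.35
eef_pos: [600.3, -56.8, 185.6]
tool_rot: [3.136, -0.35, 2.449]
force: [-0.3, 1.0, -2.3]
width: 13.3
gripper_force: 59.3
```

Run:
```python
from b import *
now(); t=cam('top'); cv2.imwrite('pics/w1.png',t['img'][:,:,::-1]); s=cam('side'); cv2.imwrite('pics/w1s.png',s['img'][:,:,::-1]); stones(t)
path([pour(42,125,14)])
```

```text
t 27.35 lip bay [-128.613 -225.626] z 155.3982706037355 nose/yaw [140.299 -20.04   -0.31 ] F [-0.334  1.    -2.318] q [ 0.15  0.78  0.    1.43 -0.19  1.23  1.12]
  blob [42. 11.] A 430
  blob [ -3. -18.] A 396
[-0.332 -0.168 -0.032] [-0.128 -0.065  0.429] rows>= 6
```

move_arm(rows="-0.04 -0.02 -0.004 -0.016 -0.008 0.054 1;-0.083 -0.042 -0.008 -0.032 -0.016 0.107 1;-0.125 -0.063 -0.012 -0.048 -0.024 0.16 1;-0.166 -0.084 -0.016 -0.064 -0.032 0.215 1;-0.208 -0.105 -0.02 -0.08 -0.04 0.27 1;-0.25 -0.126 -0.024 -0.096 -0.048 0.32 1;-0.29 -0.147 -0.028 -0.112 -0.056 0.375 1;-0.332 -0.168 -0.032 -0.128 -0.065 0.429 1;-0.332 -0.168 -0.032 -0.128 -0.065 0.429 1;-0.332 -0.168 -0.032 -0.128 -0.065 0.429 1;-0.332 -0.168 -0.032 -0.128 -0.065 0.429 1;-0.332 -0.168 -0.032 -0.128 -0.065 0.429 1")

```text
clock: 28.45
eef_pos: [642.7, -158.1, 161.0]
tool_rot: [3.141, -0.244, 1.744]
force: [0.1, -0.2, -2.4]
width: 12.9
gripper_force: 59.2
```

Run:
```python
from b import *
now(); t=cam('top'); s=cam('side'); stones(t)
cv2.imwrite('pics/w2.png',t['img'][:,:,::-1]); cv2.imwrite('pics/w2s.png',s['img'][:,:,::-1])
g=t['img'].astype(int).sum(2)//3
np.set_printoptions(linewidth=250)
# bay rectified patch at z=14, 6mm cells
for y in range(27,-33,-6): print('y%4d'%y,' '.join('%3d'%g[tuple(np.round(proj(t,[*(bay+x*ex+y*ey),14])[::-1]).astype(int))] for x in range(-108,112,6)))
path([pour(42,92,0),pour(42,84,-20)])
```

```text
t 28.45 lip bay [ -81.696 -343.701] z 119.45408702732811 nose/yaw [ 99.943 -13.985  -0.042] F [ 0.085 -0.218 -2.435] q [ 0.22  0.8   0.16  1.45 -0.38  1.05  0.73]
  blob [42. 11.] A 399
  blob [ -3. -18.] A 388
y  27 129 157 159 159 153 175 169 175 177 176 167 174 167 176 176 176 176 164 166 173 165 173 175 176 165 171 165 173 168 174 175 164 158 160 160 162 162
y  21 125 153 159 160 160 176 179 178 179 177 178 178 178 176 178 178 177 178 177 176 177 178 177 177 154 110 130 165 177 177 174 164 161 160 160 162 160
y  15 133 156 160 160 157 177 178 179 178 178 179 178 178 178 178 178 178 177 178 176 177 176 176 139  97  97  99 153 176 176 175 161 162 162 161 161 162
y   9 137 158 158 159 161 177 178 179 179 179 178 178 179 177 178 178 177 177 178 178 177 176 177 155  97  99  97 127 177 176 176 164 163 161 162 161 162
y   3 129 156 158 159 163 178 179 179 179 178 178 178 179 177 178 178 177 177 178 177 177 178 177 174 122  94 120 176 177 176 176 162 159 160 163 162 162
y  -3 123 153 158 160 158 175 180 180 179 178 178 177 179 177 179 179 178 178 178 178 178 178 177 176 175 175 176 176 176 175 175 166 161 161 162 162 161
y  -9 138 155 158 160 159 177 180 179 180 179 179 178 177 177 177 177 174 106 108 168 177 178 177 177 178 178 178 176 135 125 142 158 161 161 161 161 160
y -15 135 157 159 159 167 177 179 179 179 181 178 178 177 177 179 175 140  86  96 101 173 177 177 176 178 177 177 156 100 108 110 156 160 160 162 162 160
y -21 129 155 160 158 160 174 179 178 179 180 178 179 177 177 178 174 116  87  92  94 164 178 177 177 177 176 177 155  98 108 111 150 162 159 160 160 162
y -27 116 149 146 148 144 146 169 163 149 161 146 145 147 160 162 159 134 119 128 146 159 158 159 153 144 146 159 144 119 129 121 140 140 141 149 150 147
[0.037 0.001 0.04 ] [ 0.001 -0.155 -0.002] rows>= 2
[ 0.088  0.    -0.069] [ 0.    -0.222  0.   ] rows>= 3
```

The bay map at z=14 shows three stones left, at bay (0,-16), (42,12) and (66,-17), so three are in the scoop. I pour those.

move_arm(rows="0.009 0 0.01 0 -0.039 0 1;0.018 0 0.02 0 -0.078 0 1;0.027 0 0.03 0 -0.117 0 1;0.037 0.001 0.04 0.001 -0.155 -0.002 1;0.037 0.001 0.04 0.001 -0.155 -0.002 1;0.037 0.001 0.04 0.001 -0.155 -0.002 1;0.037 0.001 0.04 0.001 -0.155 -0.002 1;0.037 0.001 0.04 0.001 -0.155 -0.002 1")

```text
clock: 29.22
eef_pos: [640.5, -148.7, 152.2]
tool_rot: [-3.141, 0.001, 1.741]
force: [-0.1, -0.5, -1.9]
width: 12.9
gripper_force: 59.3
```

Run:
```python
from b import *
now()
path([pour(42,84,-20),pour(42,80,-42),pour(42,80,-62)])
```

```text
t 29.22 lip bay [ -83.039 -345.533] z 85.83074599065111 nose/yaw [99.769  0.083  0.026] F [-0.112 -0.456 -1.865] q [ 0.02  0.76  0.29  1.59 -0.27  0.83  0.58]
[ 0.098  0.002 -0.069] [-0.001 -0.221 -0.002] rows>= 3
[ 0.103 -0.    -0.091] [-0.    -0.244 -0.   ] rows>= 4
[ 0.088 -0.    -0.096] [ 0.    -0.222 -0.   ] rows>= 3
```

move_arm(rows="0.02 0 -0.012 0 -0.044 0 1;0.04 0 -0.025 0 -0.088 0 1;0.06 0.001 -0.04 0 -0.132 0 1;0.08 0.001 -0.054 0 -0.177 0 1;0.098 0.002 -0.069 0 -0.221 -0.002 1;0.098 0.002 -0.069 0 -0.221 -0.002 1;0.098 0.002 -0.069 0 -0.221 -0.002 1;0.098 0.002 -0.069 0 -0.221 -0.002 1")

```text
clock: 29.88
eef_pos: [635.9, -119.9, 172.8]
tool_rot: [-3.14, 0.348, 1.744]
force: [-0.4, -1.6, -0.3]
width: 13.1
gripper_force: 59.3
```

move_arm(rows="0.02 0 -0.016 0 -0.05 0 1;0.041 0 -0.034 0 -0.1 0 1;0.062 0 -0.052 0 -0.147 0 1;0.083 0 -0.072 0 -0.196 0 1;0.103 0 -0.091 0 -0.244 0 1;0.103 0 -0.091 0 -0.244 0 1;0.103 0 -0.091 0 -0.244 0 1;0.103 0 -0.091 0 -0.244 0 1;0.103 0 -0.091 0 -0.244 0 1")

```text
clock: 30.63
eef_pos: [629.1, -83.4, 188.8]
tool_rot: [3.141, 0.731, 1.741]
force: [-0.5, -0.1, -1.3]
width: 13.1
gripper_force: 59.4
```

Run:
```python
from b import *
now()
path([pour(42,78,-65)])
```

```text
t 30.63 lip bay [ -82.148 -343.593] z 74.91083448578046 nose/yaw [99.761 41.859 -0.009] F [-0.507 -0.087 -1.257] q [-0.77  0.94  0.89  1.78  0.09  0.63 -0.05]
[ 0.114  0.001 -0.103] [-0.002 -0.257 -0.002] rows>= 4
```

move_arm(rows="0.022 0 -0.018 0 -0.052 0 1;0.045 0 -0.038 0 -0.104 0 1;0.068 0 -0.059 0 -0.155 0 1;0.091 0 -0.081 0 -0.206 0 1;0.114 0 -0.103 0 -0.257 0 1;0.114 0 -0.103 0 -0.257 0 1;0.114 0 -0.103 0 -0.257 0 1;0.114 0 -0.103 0 -0.257 0 1;0.114 0 -0.103 0 -0.257 0 1;0.114 0 -0.103 0 -0.257 0 1")

```text
clock: 31.47
eef_pos: [621.2, -36.6, 189.6]
tool_rot: [3.138, 1.133, 1.739]
force: [0.2, -0.7, -1.1]
width: 12.8
gripper_force: 59.4
```

```bash
cat >> b.py <<'E'
def gmap(d,o,a,z,xs,ys):
    """grey map on plane z about o, axis angle a"""
    g=d['img'].astype(int).sum(2)//3; e=np.array([np.cos(a),np.sin(a)]);n=np.array([-e[1],e[0]])
    for y in ys: print('%4d|'%y,' '.join('%3d'%g[tuple(np.round(proj(d,[*(o+x*e+y*n),z])[::-1]).astype(int))] for x in xs))
E
python3 - <<'E'
from b import *
now(); t=cam('top'); s=cam('side')
print('jar top z14, rows y, cols x'); gmap(t,J,0,14,range(-66,67,6),range(60,-66,-6))
print('bay'); gmap(t,bay,Y,14,range(-108,112,6),range(27,-33,-6))
E
```

```text
t 31.47 lip bay [ -80.561 -341.256] z 72.5214941276523 nose/yaw [99.652 64.894 -0.215] F [ 0.18  -0.735 -1.14 ] q [-1.03  1.27  1.09  1.74  0.15  0.73 -0.29]
jar top z14, rows y, cols x
  60| 133 109 107 110 107 106  97  60  62  63  80  85  84  73  58  55  58  53  57  57  57  57  54
  54| 112 107 107 108 108 106 100  65  56  56  65  77  75  89  75  57  58  58  58  60  61  57  56
  48| 108 125 116 107 105  88 116  75  63  62  58  73  82  96  91  53  52  57  57  59  61  58  54
  42| 107 148 132 105  93 107  82  73  68  61  59  54  84  95  79  56  49  56  58  71 101  56  50
  36| 108 133 111  98 102  97  71  71  78  79  62  57  66  93  71  56  49  56  60  73 120  60  52
  30| 111 110 106  96 127  81  68  89 101  99  69  61  59  65  71  59  49  57  58  67 105  62  52
  24| 111 106  83  94 119  86  71  85 100 109 118  84  61  59  58  57  51  55  59  89  89  64  54
  18| 119 102  80 109  97  74  71  72  98 141 141 111  70  61  61  56  55  61  58  89  86  64  56
  12| 131  95  83 117  73  71  71  72 102 140 110 123 128  76  63  60  55  59  58  91  85  60  55
   6| 130 101  88 111  75  73  7
[... 1987 characters left out ...]
 173 173 150 113 115 114 111 113 113 111 113 114 113 111 112 109 107 105 108 150 155
  -9| 136 151 156 155 156 175 176 176 176 175 175 175 174 173 174 175 170 101 101 107 115 113 114 113 114 112 112 111  89  83  91 106 108 108 107 151 155
 -15| 133 155 157 156 162 175 176 176 176 175 175 174 174 175 174 172 135  79  86  81 110 112 114 112 112 112 110 109  68  72  72 103 108 106 108 136 156
 -21| 124 152 156 157 155 172 177 175 176 175 175 175 174 174 174 171 112  80  84  82 107 114 111 113 113 113 112 109  67  69  69  98 106 106 106 112 154
 -27| 115 147 143 146 139 142 168 159 145 156 144 142 140 156 158 156 128 115 124 122 125 107 101  98  91  93 100  95  76  84  76  92  90  91  95 111 126
```

Run:
```python
from b import *
D=lambda yaw:Ro.from_euler('x',180,degrees=True) if 0 else Ro.from_euler('xyz',[180,0,yaw],degrees=True)
path([pour(42,115,-38),pour(42,130,0),((560,-110,190),D(140)),((496,-60,150),D(180))])
```

```text
[-0.172  0.001  0.119] [-0.     0.299 -0.001] rows>= 4
[-0.088 -0.     0.197] [0.    0.422 0.   ] rows>= 6
[ 0.163 -0.244  0.001] [ 0.     0.    -0.444] rows>= 6
[ 0.271 -0.009  0.133] [ 0.     0.    -0.444] rows>= 6
```

move_arm(rows="-0.05 0 0.02 0 0.06 0 1;-0.09 0 0.05 0 0.13 0 1;-0.13 0 0.085 0 0.22 0 1;-0.172 0 0.119 0 0.299 0 1;-0.172 0 0.119 0 0.299 0 1;-0.172 0 0.119 0 0.299 0 1;-0.172 0 0.119 0 0.299 0 1;-0.172 0 0.119 0 0.299 0 1;-0.172 0 0.119 0 0.299 0 1")

```text
clock: 32.32
eef_pos: [630.5, -85.5, 217.8]
tool_rot: [-3.136, 0.666, 1.753]
force: [0.0, 0.1, -1.5]
width: 13.0
gripper_force: 59.3
```

move_arm(rows="-0.015 0 0.035 0 0.07 0 1;-0.03 0 0.065 0 0.14 0 1;-0.045 0 0.1 0 0.21 0 1;-0.06 0 0.135 0 0.28 0 1;-0.075 0 0.165 0 0.35 0 1;-0.088 0 0.197 0 0.422 0 1;-0.088 0 0.197 0 0.422 0 1;-0.088 0 0.197 0 0.422 0 1;-0.088 0 0.197 0 0.422 0 1;-0.088 0 0.197 0 0.422 0 1")

```text
clock: 33.15
eef_pos: [640.7, -140.9, 187.8]
tool_rot: [-3.138, 0.002, 1.751]
force: [0.6, 0.7, -1.7]
width: 13.2
gripper_force: 59.3
```

move_arm(rows="0.163 -0.244 0 0 0 -0.444 1;0.163 -0.244 0 0 0 -0.444 1;0.163 -0.244 0 0 0 -0.444 1;0.163 -0.244 0 0 0 -0.444 1;0.163 -0.244 0 0 0 -0.444 1;0.163 -0.244 0 0 0 -0.444 1;0.163 -0.244 0 0 0 -0.444 1;0.163 -0.244 0 0 0 -0.444 1;0.163 -0.244 0 0 0 -0.444 1")

```text
clock: 33.9
eef_pos: [560.3, -107.3, 189.1]
tool_rot: [-3.139, 0.001, 2.445]
force: [-0.1, -0.3, -1.7]
width: 12.9
gripper_force: 59.4
```

move_arm(rows="0.271 -0.009 0.133 0 0 -0.444 1;0.271 -0.009 0.133 0 0 -0.444 1;0.271 -0.009 0.133 0 0 -0.444 1;0.271 -0.009 0.133 0 0 -0.444 1;0.271 -0.009 0.133 0 0 -0.444 1;0.271 -0.009 0.133 0 0 -0.444 1;0.271 -0.009 0.133 0 0 -0.444 1;0.271 -0.009 0.133 0 0 -0.444 1;0.271 -0.009 0.133 0 0 -0.444 1;0.271 -0.009 0.133 0 0 -0.444 1")

```text
clock: 34.73
eef_pos: [496.2, -58.7, 149.3]
tool_rot: [-3.138, -0.001, 3.14]
force: [0.0, 0.4, -1.7]
width: 13.2
gripper_force: 59.4
```

Run:
```python
from b import *
now(); t=cam('top'); s=cam('side')
st=read_state(); print(st['eef_pos'],st['tool_rot'])
print('jar top z14'); gmap(t,J,0,14,range(-66,67,6),range(60,-66,-6))
path([((496,-60,64),Ro.from_euler('xyz',[180,0,180],degrees=True))])
```

```text
t 34.73 lip bay [-263.759 -215.114] z 83.18998881472089 nose/yaw [179.901  -0.045   0.182] F [ 0.032  0.402 -1.726] q [ 0.11  0.56 -0.07  2.02  0.07  0.56  1.56]
[496.124 -58.704 149.335] [-3.139 -0.001  3.141]
jar top z14
  60| 165 165 164 164 164 162 157 120 134 114 100  96 100 108 102 113 124 126 131 156 162 164 164
  54| 144 154 157 153 151 117 111 121 115 114 114 113 112 112 115 107 103 123 126 129 141 166 166
  48|  94  97 101 111 124 135 140 142 144 142 141 139 137 135 132 129 122 117 112 122 121 138 165
  42|  97  96  95  94  94  96 117 136 130 128 125 125 124 123 124 123 123 115 116 118 115 115 137
  36|  98  98  99  99  97  96  96  94  93  80  96 102 105  98 100  90  86  77  95 105 106 113 118
  30| 101 101  99  99  99  99  98  98 100  99 106 130 137 137 134 128 120 115 115  98  90  81  83
  24| 102 102 103 102 101 102 102 102 100 100 102 101 124 131 129 128 118 118 116 116 116 116 113
  18| 103 104 101 104 104 106 103 104 103 104 103 101 102 103 107 107 105 105 100 106 109 113 111
  12| 104 105 103 105 104 105 105 106 104 104 102 104 106 104 105 115 117 117 112 106  97  97
[... 535 characters left out ...]
7 110 107 108 108 109 109 109 109 106 125 128 121 117 124
 -30| 106 109 108 107 108 107 108 108 109 108 109 108 111 110 111 108 109 107 124 127 121 117 122
 -36| 106 109 109 109 108 109 108 107 109 108 110 109 108 111 111 110 109 105 123 128 121 117 126
 -42| 110 109 107 107 109 108 109 109 107 108 108 110 109 108 110 109 112 107 125 127 120 117 154
 -48| 106 107 107 107 108 110 106 107 108 106 108 110 108 110 110 109 111 110 123 127 120 116 148
 -54| 107 107 105 107 108 107 108 106 109 106 107 106 110 110 108 109 112 110 122 127 121 114 146
 -60| 107 105 108 105 105 108 107 108 107 106 109 109 107 109 109 108 114 114 124 127 120 116 148
[ 0.    -0.003  0.284] [-0.002 -0.    -0.001] rows>= 3
```

move_arm(rows="0 -0.003 0.08 0 0 0 1;0 -0.003 0.16 0 0 0 1;0 -0.003 0.23 0 0 0 1;0 -0.003 0.265 0 0 0 1;0 -0.003 0.275 0 0 0 1;0 -0.003 0.283 0 0 0 1;0 -0.003 0.283 0 0 0 1;0 -0.003 0.283 0 0 0 1;0 -0.003 0.283 0 0 0 1")

```text
clock: 35.58
eef_pos: [496.7, -60.1, 65.4]
tool_rot: [-3.139, 0.001, 3.141]
force: [-0.1, -0.0, -1.5]
width: 13.5
gripper_force: 59.4
```

move_arm(rows="0 0 0.003 0 0 0 1;0 0 0.005 0 0 0 1;0 0 0.005 0 0 0 1;0 0 0.005 0 0 0 1")

```text
clock: 35.92
eef_pos: [496.1, -60.0, 63.1]
tool_rot: [-3.139, -0.001, 3.141]
force: [0.4, 0.7, -1.7]
width: 13.1
gripper_force: 59.4
```

move_arm(rows="0 0 0.003 0 0 0 1;0 0 0.004 0 0 0 1;0 0 0.004 0 0 0 1;0 0 0.004 0 0 0 1")

```text
clock: 36.25
eef_pos: [496.4, -60.1, 62.4]
tool_rot: [-3.139, 0.0, 3.141]
force: [-0.4, -1.8, 7.0]
width: 13.0
gripper_force: 60.6
```

Run:
```python
from b import *
st=read_state(); print(st['eef_pos'],st['force'],st['clock'])
# grasp point G of scoop: keep same material point; TCP now -> grasp point 5 behind
p=st['eef_pos']; o=p+np.array([-71.5,0,-60]); print('scoop origin',o)
G=o+np.array([71,0,63.5])   # nominal grip point, scoop facing -x
al=np.radians(30); zt=np.array([-np.sin(al),0,-np.cos(al)]) # tool pointing down & towards the robot
Rt=Ro.from_euler('y',30,degrees=True)*Ro.from_euler('xyz',[180,0,180],degrees=True)
print(Rt.apply([0,0,1]),zt)
tc=G+5*zt
print(G,tc)
path([(p+[0,0,85],Ro.from_euler('xyz',[180,0,180],degrees=True)),(tc-85*zt,Rt),(tc,Rt)])
```

```text
[496.429 -60.056  62.426] [-0.45  -1.814  6.982] 36.25
scoop origin [424.929 -60.056   2.426]
[-0.5    0.    -0.866] [-0.5    0.    -0.866]
[495.929 -60.056  65.926] [493.429 -60.056  61.595]
[-0.    -0.001 -0.283] [-0.002  0.    -0.   ] rows>= 3
[-0.132  0.     0.041] [0.    0.333 0.   ] rows>= 5
[-0.    -0.     0.283] [0. 0. 0.] rows>= 3
```

move_arm(rows="0 0 -0.002 0 0 0 0.6;0 0 -0.002 0 0 0 0.2;0 0 -0.002 0 0 0 -0.5;0 0 -0.002 0 0 0 -0.5;0 0 -0.002 0 0 0 -0.5;0 0 -0.1 0 0 0 -0.5;0 0 -0.2 0 0 0 -0.5;0 0 -0.283 0 0 0 -0.5;0 0 -0.283 0 0 0 -0.5;0 0 -0.283 0 0 0 -0.5;0 0 -0.283 0 0 0 -0.5")

```text
clock: 37.17
eef_pos: [495.6, -59.8, 146.3]
tool_rot: [-3.139, -0.002, 3.141]
force: [-0.2, 0.0, -0.5]
width: 64.0
gripper_force: 0.0
```

move_arm(rows="-0.132 0 0.041 0 0.333 0 -0.5;-0.132 0 0.041 0 0.333 0 -0.5;-0.132 0 0.041 0 0.333 0 -0.5;-0.132 0 0.041 0 0.333 0 -0.5;-0.132 0 0.041 0 0.333 0 -0.5;-0.132 0 0.041 0 0.333 0 -0.5;-0.132 0 0.041 0 0.333 0 -0.5;-0.132 0 0.041 0 0.333 0 -0.5;-0.132 0 0.041 0 0.333 0 -0.5;-0.132 0 0.041 0 0.333 0 -0.5")

```text
clock: 38.0
eef_pos: [535.1, -60.0, 135.1]
tool_rot: [-3.138, -0.523, 3.139]
force: [0.1, -0.5, -0.0]
width: 64.3
gripper_force: 0.0
```

Run:
```python
from b import *
st=read_state(); print(st['eef_pos'],st['force'],st['clock'],st['tool_rot'])
t=cam('top');s=cam('side')
H=cv2.cvtColor(s['img'],cv2.COLOR_RGB2HSV).astype(int)
for M,b,c in blobs((H[...,0]>3)&(H[...,0]<20)&(H[...,1]>85),40):
    if 180<c[1]<240 and 200<c[0]<310: print('side brown',b,c)
e=np.array([425+98,-60,91.]);print('pred handle end/base in side',proj(s,e),proj(s,[448,-60,23]))
T=Ro.from_euler('y',30,degrees=True)*Ro.from_euler('xyz',[180,0,180],degrees=True)
path([([493.4,-60,61.6],T)])
```

```text
[535.122 -59.972 135.106] [ 0.141 -0.468 -0.046] 38.0 [-3.138 -0.523  3.139]
side brown [250 181  25  21 132] [262.136 190.856]
pred handle end/base in side [250.962 181.426] [274.979 200.155]
[-0.001  0.     0.282] [-0.002  0.001 -0.001] rows>= 3
```

move_arm(rows="0 0 0.1 0 0 0 -0.5;0 0 0.18 0 0 0 -0.5;0 0 0.25 0 0 0 -0.5;0 0 0.282 0 0 0 -0.5;0 0 0.282 0 0 0 -0.5;0 0 0.282 0 0 0 0.2;0 0 0.282 0 0 0 0.5;0 0 0.282 0 0 0 1;0 0 0.282 0 0 0 1;0 0 0.282 0 0 0 1;0 0 0.282 0 0 0 1;0 0 0.282 0 0 0 1")

```text
clock: 39.1
eef_pos: [494.4, -60.0, 61.8]
tool_rot: [-3.138, -0.522, 3.14]
force: [2.9, -0.0, 5.0]
width: 13.3
gripper_force: 60.3
```

Run:
```python
from b import *
st=read_state(); print(st['eef_pos'],st['force'],st['clock'],st['tool_rot'],st['width'])
p=st['eef_pos'];T=Ro.from_euler('xyz',st['tool_rot'])
print('K2',np.array([424.9,-60.06,3])-p)
# other plan: next waypoints
path([(p+[0,0,110],T)])
```

```text
[494.369 -60.006  61.774] [ 2.914 -0.008  5.043] 39.1 [-3.138 -0.522  3.14 ] 13.34767334770855
K2 [-69.469  -0.054 -58.774]
[ 0.183 -0.001 -0.318] [0. 0. 0.] rows>= 3
```

```bash
cat >> b.py <<'E'
K=np.array([69.5,0,-58.8]); AL=30
X180=Ro.from_euler('x',180,degrees=True)
def scoop(lip,yaw,nose):
    Rs=Ro.from_euler('ZY',[yaw,-nose],degrees=True); return np.array(lip)-Rs.apply(K+[23,0,0]), Ro.from_euler('ZY',[yaw,-nose-AL],degrees=True)*X180
def tcp(X,Yb,zb,nose=0,yaw=216.6): return scoop([*(bay+X*ex+Yb*ey),6+zb],yaw,nose)
def pour(r,z,nose,yaw=100,side=0):
    a=np.radians(yaw); d=np.array([np.cos(a),np.sin(a)]);n=np.array([-d[1],d[0]]); return scoop([*(J-r*d+side*n),z],yaw,nose)
def now():
    s=read_state(); T=Ro.from_euler('xyz',s['tool_rot'])*X180; R=T*Ro.from_euler('y',AL,degrees=True)
    lip=s['eef_pos']+R.apply(K+[23,0,0]); print('t',round(s['clock'],2),'lip bay',tobay(lip),'world',lip,'nose/yaw',R.as_euler('ZYX',degrees=True),'F',s['force'],'q',np.round(s['qpos'],2),'w',s['width'])
E
python3 - <<'E'
from b import *
now()
a=tcp(84,0,80,0);b=tcp(84,0,60,-50); print(a[0],b[0])
path([scoop([402,-60,110],180,0),scoop([440,90,140],200,0),tcp(84,0,90,-10),tcp(84,0,60,-50)])
E
```

```text
t 39.1 lip bay [-264.301 -216.463] world [401.975 -60.164   2.808] nose/yaw [179.988   0.103   0.172] F [ 2.914 -0.008  5.043] q [ 0.08  0.93 -0.05  1.61  0.07  1.12  1.56] w 13.34767334770855
[626.797 376.434 144.8  ] [564.109 329.877 174.655]
[ 0.177 -0.001 -0.309] [-0.002  0.001 -0.001] rows>= 3
[-0.044  0.605 -0.141] [ 0.111  0.    -0.192] rows>= 5
[-0.538  0.673 -0.2  ] [ 0.078 -0.11  -0.167] rows>= 7
[0.214 0.    0.061] [ 0.    -0.444 -0.   ] rows>= 6
```

move_arm(rows="0.06 0 -0.1 0 0 0 1;0.12 0 -0.2 0 0 0 1;0.177 0 -0.309 0 0 0 1;0.177 0 -0.309 0 0 0 1;0.177 0 -0.309 0 0 0 1;0.177 0 -0.309 0 0 0 1;0.177 0 -0.309 0 0 0 1")

```text
clock: 39.68
eef_pos: [492.7, -59.6, 166.6]
tool_rot: [-3.138, -0.527, 3.14]
force: [-0.8, 0.8, -1.5]
width: 13.3
gripper_force: 59.7
```

move_arm(rows="-0.044 0.605 -0.141 0.111 0 -0.192 1;-0.044 0.605 -0.141 0.111 0 -0.192 1;-0.044 0.605 -0.141 0.111 0 -0.192 1;-0.044 0.605 -0.141 0.111 0 -0.192 1;-0.044 0.605 -0.141 0.111 0 -0.192 1;-0.044 0.605 -0.141 0.111 0 -0.192 1;-0.044 0.605 -0.141 0.111 0 -0.192 1;-0.044 0.605 -0.141 0.111 0 -0.192 1;-0.044 0.605 -0.141 0.111 0 -0.192 1")

```text
clock: 40.43
eef_pos: [526.0, 119.5, 196.5]
tool_rot: [-3.136, -0.528, -2.799]
force: [0.2, -0.3, -2.3]
width: 13.3
gripper_force: 59.7
```

move_arm(rows="-0.538 0.673 -0.2 0.078 -0.11 -0.167 1;-0.538 0.673 -0.2 0.078 -0.11 -0.167 1;-0.538 0.673 -0.2 0.078 -0.11 -0.167 1;-0.538 0.673 -0.2 0.078 -0.11 -0.167 1;-0.538 0.673 -0.2 0.078 -0.11 -0.167 1;-0.538 0.673 -0.2 0.078 -0.11 -0.167 1;-0.538 0.673 -0.2 0.078 -0.11 -0.167 1;-0.538 0.673 -0.2 0.078 -0.11 -0.167 1;-0.538 0.673 -0.2 0.078 -0.11 -0.167 1;-0.538 0.673 -0.2 0.078 -0.11 -0.167 1;-0.538 0.673 -0.2 0.078 -0.11 -0.167 1")

```text
clock: 41.35
eef_pos: [617.9, 366.6, 168.3]
tool_rot: [-3.137, -0.353, -2.509]
force: [-0.4, -1.1, -0.9]
width: 13.1
gripper_force: 59.6
```

Run:
```python
from b import *
now()
path([tcp(84,0,60,-50)])
t=cam('top'); gmap(t,bay,Y,14,range(-108,112,6),range(27,-33,-6))
print('jar'); gmap(t,J,0,14,range(-66,67,6),range(60,-66,-6))
```

```text
t 41.35 lip bay [82.365 -2.606] world [552.777 318.216  94.632] nose/yaw [-143.604    9.802    0.257] F [-0.409 -1.051 -0.949] q [-0.51  1.03 -0.21  0.92  0.18  1.56  1.52] w 13.054134685626012
[0.211 0.008 0.055] [-0.003 -0.447 -0.003] rows>= 6
  27|  86 102 102 102 101 111 107 111 113 110 105 111 105 111 112 110 111 106 106 110 106 109 111 111 105 109 104 111 110 109 110 109 106 106 104 108 106
  21|  83 100 104 103 105 112 113 113 112 114 113 113 112 112 114 113 110 112 111 112 111 111 113 110 100  72  83 104 112 110 111 107 104 108 109 107 107
  15|  88 102 103 105 103 113 114 112 112 112 111 111 112 110 111 112 113 112 112 113 110 110 112  99  74  67  66  97 112 112 112 105 108 106 106 107 107
   9|  90 105 105 104 105 113 113 113 113 113 112 111 114 112 115 112 113 112 113 113 111 111 111 108  80  70  64  79 112 113 110 108 107 105 106 107 108
   3|  85 102 105 105 107 112 114 112 113 110 114 113 114 112 112 114 112 112 113 113 113 111 112 112  80  70  78 110 112 112 112 108 109 105 106 109 106
  -3|  82 101 106 105 104 113 113 113 114 114 114 113 144 160 114 112 115 112 112 11
[... 2047 characters left out ...]
99  86 117 124
 -24| 165 131  98  98 119  98 103 102 105 101  83  82  90  88  96  92  83  93 100  92  88 121 125
 -30| 163 143  99  99 117 115  98  97 103 101  82  84  87  86  92  81  96 102  95  82 108 122 123
 -36| 163 161 142  92  97 122  97  99  97 100  98  85  84  91  96  86  99 104  93  95 120 122 127
 -42| 160 161 160 127  93  93 125 116 109  97  99 102  99 101  97  90  90  89  93 116 124 136 157
 -48| 164 160 158 159 135  92  92 128 110 100  99 102 100 101  98 101  92  89 120 125 145 162 162
 -54| 163 161 160 162 161 148 103  94 127 121 106 103 101  93  93  81 102 124 137 155 157 158 156
 -60| 165 164 162 163 162 163 157 142 122 110 116 125 114 124 130 134 148 159 162 160 158 161 161
```

The bay still shows three stones at x = 0, 42 and 65. The jar shows the lighthouse upright, with dark stones on its -y side. I tilt the nose down and enter behind the stones.

move_arm(rows="0.035 0.002 0.004 0 -0.075 0 1;0.07 0.004 0.01 0 -0.15 0 1;0.105 0.006 0.02 0 -0.225 0 1;0.14 0.008 0.03 0 -0.3 0 1;0.175 0.008 0.042 0 -0.375 0 1;0.211 0.008 0.055 -0.003 -0.447 -0.003 1;0.211 0.008 0.055 -0.003 -0.447 -0.003 1;0.211 0.008 0.055 -0.003 -0.447 -0.003 1;0.211 0.008 0.055 -0.003 -0.447 -0.003 1;0.211 0.008 0.055 -0.003 -0.447 -0.003 1;0.211 0.008 0.055 -0.003 -0.447 -0.003 1;0.211 0.008 0.055 -0.003 -0.447 -0.003 1")

```text
clock: 42.4
eef_pos: [564.7, 333.7, 174.6]
tool_rot: [3.139, 0.352, -2.501]
force: [-0.2, -0.0, -2.0]
width: 13.4
gripper_force: 59.7
```

Run:
```python
from b import *
now()
path([tcp(85,0,30,-50)])
```

```text
t 42.4 lip bay [87.014  2.904] world [553.225 325.411  65.926] nose/yaw [-143.388   50.155   -0.202] F [-0.235 -0.039 -2.026] q [-0.43  0.6  -0.19  1.91  0.28  0.3   1.38] w 13.414448171406178
[ 0.04  -0.009  0.092] [0.002 0.002 0.001] rows>= 1
```

move_arm(rows="0.02 -0.009 0.045 0.001 0.001 0 1;0.04 -0.009 0.092 0.002 0.002 0 1;0.04 -0.009 0.092 0.002 0.002 0 1;0.04 -0.009 0.092 0.002 0.002 0 1;0.04 -0.009 0.092 0.002 0.002 0 1;0.04 -0.009 0.092 0.002 0.002 0 1;0.04 -0.009 0.092 0.002 0.002 0 1;0.04 -0.009 0.092 0.002 0.002 0 1")

```text
clock: 43.07
eef_pos: [563.9, 329.9, 144.9]
tool_rot: [-3.141, 0.349, -2.5]
force: [0.4, 0.2, -1.4]
width: 13.8
gripper_force: 59.6
```

Run:
```python
from b import *
now()
path([tcp(84.5,0,6,-50)])
```

```text
t 43.07 lip bay [83.8   -0.001] world [552.377 321.163  36.294] nose/yaw [-143.221   49.988    0.078] F [ 0.382  0.23  -1.394] q [-0.44  0.65 -0.18  1.93  0.36  0.23  1.31] w 13.781115706428599
[ 0.026 -0.     0.077] [-0.    -0.     0.001] rows>= 1
```

Run:
```python
from b import *
path([tcp(83.5,0,7.5,-46.5),tcp(77,0,1.5,-43)])
```

```text
[ 0.008 -0.     0.082] [-0.     0.039  0.001] rows>= 1
[ 0.007 -0.     0.024] [0.    0.039 0.   ] rows>= 1
```

move_arm(rows="0.003 0 0.03 0 0.013 0 1;0.006 0 0.06 0 0.026 0 1;0.008 0 0.082 0 0.039 0 1;0.008 0 0.082 0 0.039 0 1;0.008 0 0.082 0 0.039 0 1;0.008 0 0.082 0 0.039 0 1;0.008 0 0.082 0 0.039 0 1;0.008 0 0.082 0 0.039 0 1")

```text
clock: 43.73
eef_pos: [568.3, 333.1, 120.4]
tool_rot: [-3.141, 0.286, -2.501]
force: [-0.7, 0.3, -1.8]
width: 13.5
gripper_force: 59.6
```

Run:
```python
from b import *
now()
path([tcp(77,0,2,-43),tcp(66,0,1.5,-34),tcp(56,0,1.5,-26),tcp(45,0,1.5,-16),tcp(33,0,1.5,-4),tcp(15,0,0.7,0)])
```

```text
t 43.73 lip bay [82.485 -0.045] world [551.347 320.344  12.84 ] nose/yaw [-143.231   46.404    0.073] F [-0.695  0.278 -1.83 ] q [-0.44  0.7  -0.19  1.87  0.35  0.3   1.32] w 13.46214974280781
[ 0.003 -0.     0.021] [-0.     0.038  0.001] rows>= 1
[-0.012 -0.     0.024] [0.  0.1 0. ] rows>= 2
[-0.01  -0.     0.024] [0.    0.089 0.   ] rows>= 2
[-0.017  0.     0.037] [0.    0.111 0.   ] rows>= 2
[-0.025 -0.     0.052] [-0.     0.133  0.   ] rows>= 2
[ 0.031 -0.     0.041] [-0.     0.044  0.   ] rows>= 1
```

move_arm(rows="0.001 0 0.01 0 0.019 0 1;0.003 0 0.021 0 0.038 0 1;0.003 0 0.021 0 0.038 0 1;0.003 0 0.021 0 0.038 0 1")

```text
clock: 44.07
eef_pos: [569.3, 333.9, 114.0]
tool_rot: [-3.141, 0.228, -2.501]
force: [0.1, 0.8, -1.5]
width: 13.0
gripper_force: 59.6
```

move_arm(rows="-0.004 0 0.008 0 0.033 0 1;-0.008 0 0.016 0 0.067 0 1;-0.012 0 0.024 0 0.1 0 1;-0.012 0 0.024 0 0.1 0 1;-0.012 0 0.024 0 0.1 0 1")

```text
clock: 44.48
eef_pos: [573.2, 336.9, 107.5]
tool_rot: [-3.141, 0.071, -2.501]
force: [-1.1, -0.6, -1.9]
width: 13.5
gripper_force: 59.6
```

move_arm(rows="-0.003 0 0.008 0 0.03 0 1;-0.006 0 0.016 0 0.06 0 1;-0.01 0 0.024 0 0.089 0 1;-0.01 0 0.024 0 0.089 0 1;-0.01 0 0.024 0 0.089 0 1")

```text
clock: 44.9
eef_pos: [575.5, 338.5, 100.3]
tool_rot: [-3.14, -0.07, -2.501]
force: [0.4, 1.1, -1.1]
width: 13.1
gripper_force: 59.6
```

Run:
```python
from b import *
now()
path([tcp(45,0,1.5,-16),tcp(33,0,1.5,-4),tcp(15,0,0.7,0)])
```

```text
t 44.9 lip bay [55.419 -0.082] world [529.641 304.176   6.864] nose/yaw [-143.246   26.014    0.07 ] F [ 0.443  1.104 -1.126] q [-0.43  0.86 -0.27  1.5   0.27  0.89  1.42] w 13.07455996785658
[-0.019 -0.     0.035] [-0.001  0.111  0.001] rows>= 2
[-0.025 -0.     0.052] [-0.     0.133  0.   ] rows>= 2
[ 0.031 -0.     0.041] [-0.     0.044  0.   ] rows>= 1
```

move_arm(rows="-0.006 0 0.011 0 0.037 0 1;-0.012 0 0.022 0 0.074 0 1;-0.019 0 0.034 0 0.111 0 1;-0.019 0 0.034 0 0.111 0 1;-0.019 0 0.034 0 0.111 0 1")

```text
clock: 45.32
eef_pos: [579.4, 341.5, 89.4]
tool_rot: [-3.141, -0.244, -2.501]
force: [-1.7, -1.1, -0.8]
width: 13.2
gripper_force: 59.6
```

move_arm(rows="-0.006 0 0.012 0 0.033 0 1;-0.012 0 0.025 0 0.066 0 1;-0.018 0 0.038 0 0.1 0 1;-0.025 0 0.052 0 0.133 0 1;-0.025 0 0.052 0 0.133 0 1;-0.025 0 0.052 0 0.133 0 1")

```text
clock: 45.82
eef_pos: [582.2, 343.6, 72.5]
tool_rot: [-3.141, -0.453, -2.501]
force: [0.8, 0.4, -1.4]
width: 13.2
gripper_force: 59.6
```

Run:
```python
from b import *
now()
path([tcp(15,0,0.8,0),tcp(-30,0,.8,0),tcp(-75,0,.8,0)])
```

```text
t 45.82 lip bay [33.031 -0.051] world [511.648 290.853   7.35 ] nose/yaw [-143.265    4.045    0.054] F [ 0.812  0.364 -1.438] q [-0.49  1.12 -0.25  1.03  0.22  1.47  1.49] w 13.155816976803422
[ 0.031 -0.001  0.041] [-0.001  0.045  0.001] rows>= 1
[ 0.13  -0.     0.075] [0. 0. 0.] rows>= 2
[0.13  0.    0.075] [0. 0. 0.] rows>= 2
```

move_arm(rows="0.01 0 0.014 0 0.015 0 1;0.02 0 0.028 0 0.03 0 1;0.031 0 0.041 0 0.045 0 1;0.031 0 0.041 0 0.045 0 1;0.031 0 0.041 0 0.045 0 1")

```text
clock: 46.23
eef_pos: [571.5, 335.4, 65.8]
tool_rot: [-3.141, -0.525, -2.501]
force: [0.3, -0.7, -0.4]
width: 13.6
gripper_force: 59.7
```

move_arm(rows="0.013 0 0.0075 0 0 0 1;0.026 0 0.015 0 0 0 1;0.039 0 0.0225 0 0 0 1;0.052 0 0.03 0 0 0 1;0.065 0 0.0375 0 0 0 1;0.078 0 0.045 0 0 0 1;0.091 0 0.0525 0 0 0 1;0.104 0 0.06 0 0 0 1;0.117 0 0.0675 0 0 0 1;0.13 0 0.075 0 0 0 1;0.13 0 0.075 0 0 0 1;0.13 0 0.075 0 0 0 1")

```text
clock: 47.23
eef_pos: [535.6, 308.6, 66.3]
tool_rot: [-3.141, -0.525, -2.501]
force: [-0.2, 0.2, -1.5]
width: 13.4
gripper_force: 59.7
```

Run:
```python
from b import *
now()
path([tcp(-79,0,.8,0)])
```

```text
t 47.23 lip bay [-29.715  -0.33 ] world [461.441 253.218   7.629] nose/yaw [-143.283   -0.052    0.049] F [-0.159  0.227 -1.525] q [-0.47  1.08 -0.25  1.19  0.22  1.42  1.47] w 13.37791312620312
[0.141 0.001 0.085] [-0.001 -0.001  0.001] rows>= 2
```

move_arm(rows="0.014 0 0.0085 0 0 0 1;0.028 0 0.017 0 0 0 1;0.042 0 0.0255 0 0 0 1;0.056 0.001 0.034 0 0 0 1;0.07 0.001 0.0425 0 0 0 1;0.084 0.001 0.051 0 0 0 1;0.098 0.001 0.0595 0 0 0 1;0.112 0.001 0.068 0 0 0 1;0.126 0.001 0.0765 0 0 0 1;0.141 0.001 0.084 0 0 0 1;0.141 0.001 0.084 0 0 0 1;0.141 0.001 0.084 0 0 0 1")

```text
clock: 48.23
eef_pos: [495.9, 279.4, 65.7]
tool_rot: [-3.141, -0.524, -2.501]
force: [0.6, -0.4, -3.1]
width: 13.1
gripper_force: 59.7
```

Run:
```python
from b import *
now()
t=cam('top'); gmap(t,bay,Y,14,range(-120,-30,4),range(32,-36,-4))
path([tcp(-88,0,8,9),tcp(-96,0,14.5,16),tcp(-104,0,20.5,25),tcp(-104,0,50,30),tcp(-98,0,130,30)])
```

```text
t 48.23 lip bay [-78.939  -0.114] world [421.794 224.043   6.954] nose/yaw [-143.28    -0.047    0.048] F [ 0.55  -0.428 -3.088] q [-0.45  1.02 -0.25  1.37  0.22  1.31  1.45] w 13.057016718146482
  32|  79  71  74  81  91  90  89  97  86  77  74  67  74  79  75  78  86  86  78  76  87  84  80
  28|  73  70  72  85  95 103 102 103 105  99 103 105  85  96  90  89  89  91  91  92  91  88  96
  24|  83  72  76  86  99 102 105 105 103 104  96  93  89  93  95 104  99 100 101 109 108  97  87
  20|  81  70  77  86 100 102 106 104 104 104  89  65  66  88  97 113 112 113 111 114 112 103  89
  16|  85  70  73  84 102 105 104 102 104  95  71  65  64  70  86 111 114 115 115 112 113 112  88
  12|  84  70  76  87  95 103 106 103 105  83  65  64  68  65  81 109 113 114 113 112 113 106  97
   8|  83  71  78  82  93 105 105 105 103  81  64  65  65  61  78 106 113 112 113 113 113 111  93
   4|  77  72  80  84  93 104 104 104 102  95  72  65  70  76 101 108 105 111 114 115 112 112  90
   0|  86  70  79  90  98 105 104 104 105 103  85  96 107 100  91  72  71 100 115 116 112 108  83
  -4|  83  76  78  88 
[... 312 characters left out ...]
5  63  66  66  78 102  84  70  71 103 113 113 114 106  96
 -20|  78  75  76  88  95 104 107 105  94  66  64  69  88 110 104  93  89 107 115 114 112 110  94
 -24|  93  73  85  88  99 104 106 102 101  76  69  85  91  96 101 101  93 100 102 107 110 109  97
 -28|  88  77  77  82  90  93  96  90  91  94  89  90  89  89  90  89  88  88  89  88  92 120 108
 -32|  85  74  73  75  84  85  77  81  81  83  85  82  84  86  88  76  80  81  83  87  86 107 119
[-0.009 -0.001  0.025] [-0.001  0.1    0.001] rows>= 2
[-0.004  0.     0.023] [0.    0.078 0.   ] rows>= 1
[-0.016  0.     0.036] [0.  0.1 0. ] rows>= 2
[ 0.053 -0.    -0.04 ] [-0.     0.056  0.   ] rows>= 1
[ 0.221  0.    -0.151] [0. 0. 0.] rows>= 2
```

The three stones sit at bay (-74,10), (-80,-14) and (-58,-9), in or on the lip. I climb again.

move_arm(rows="-0.002 0 0.006 0 0.025 0 1;-0.004 0 0.012 0 0.05 0 1;-0.007 0 0.018 0 0.075 0 1;-0.009 -0.001 0.025 0 0.1 0 1;-0.009 -0.001 0.025 0 0.1 0 1;-0.009 -0.001 0.025 0 0.1 0 1")

```text
clock: 48.78
eef_pos: [495.0, 278.7, 57.3]
tool_rot: [-3.141, -0.681, -2.501]
force: [0.3, 0.5, -1.4]
width: 13.6
gripper_force: 59.9
```

move_arm(rows="-0.001 0 0.006 0 0.02 0 1;-0.002 0 0.012 0 0.04 0 1;-0.003 0 0.018 0 0.06 0 1;-0.004 0 0.023 0 0.078 0 1;-0.004 0 0.023 0 0.078 0 1;-0.004 0 0.023 0 0.078 0 1")

```text
clock: 49.28
eef_pos: [492.4, 276.5, 51.3]
tool_rot: [-3.141, -0.802, -2.501]
force: [0.5, 0.3, -1.1]
width: 13.1
gripper_force: 59.7
```

move_arm(rows="-0.004 0 0.009 0 0.025 0 1;-0.008 0 0.018 0 0.05 0 1;-0.012 0 0.027 0 0.075 0 1;-0.016 0 0.036 0 0.1 0 1;-0.016 0 0.036 0 0.1 0 1;-0.016 0 0.036 0 0.1 0 1;-0.016 0 0.036 0 0.1 0 1")

```text
clock: 49.87
eef_pos: [489.2, 274.0, 41.2]
tool_rot: [-3.14, -0.958, -2.502]
force: [0.3, 0.3, -1.7]
width: 13.4
gripper_force: 59.9
```

Run:
```python
from b import *
now()
t=cam('top'); gmap(t,bay,Y,20,range(-120,-30,4),range(32,-36,-4))
path([tcp(-104,0,50,30),tcp(-98,0,130,30)])
```

```text
t 49.87 lip bay [-103.718   -0.413] world [402.079 209.029  26.756] nose/yaw [-143.308  -24.887    0.046] F [ 0.282  0.261 -1.729] q [-0.51  1.32 -0.21  0.95  0.19  1.85  1.5 ] w 13.371349240371691
  32|  73  72  75  84  81  86  84  81  78  84  92  86  79  72  85  75  74  73  71  73  70  68  66
  28|  74  70  74  87  99 101  97  88  84  87  87  87  91  86  87  87  89  87  98 103  91  91  83
  24|  75  71  82  90  97 100 104  96  98 100 101  93  79  70  77  86  90  95  99 109 111 109 112
  20|  79  71  82  88  97 103 105 105 105 107  98  80  66  66  66  85  93  96  97 111 113 110 110
  16|  76  69  76  88  97 102 104 106 107 105 102  65  65  66  64  74  83  95  98 108 113 111 113
  12|  74  74  75  88 103 104 107 107 107 105  93  78  65  66  63  72  87  95  99 109 100 106 104
   8|  71  71  77  88  99 103 105 108 107 105 104  77  64  64  64  77  92  88  86  68  64  64  78
   4|  73  71  78  88 100 102 108 101  99 103 103  90  75  64  68  82  95  72  55  52  52  49  53
   0|  74  74  81  88  99 103 102  91  88  81 103 104  88  72  71  84  91  84  65  53  51  51  50
  -4|  82  71  85  9
[... 161 characters left out ...]
97  85 109 110
 -12|  77  72  80 117 108  84  64  61  64  64  88  95  80  70  69  73  84  95  99 110 111 113 112
 -16|  78  74  92 126 119  94  76  63  64  72  97 104  80  69  70  84  96  98 102 111 114 113 113
 -20|  78  76  96 127 121 102 100  75  83  94 100 105  95  82  76  94  97  97 106 109 114 113 113
 -24| 115  72 112 131 132 133 111 105  92  93  96  98  99  98  99  98  97 100 102 108 109 113 112
 -28| 101  73 110 130 132 133 129 117 112 125 115 124 115 111 124 122 114 109 108 110 103  99 102
 -32|  98  74  78 109 105 113 121 124 106 118 124 124 125 107 108 119 124 123 117 119  98  94 108
[ 0.052  0.001 -0.038] [-0.001  0.057  0.   ] rows>= 1
[ 0.221  0.    -0.151] [0. 0. 0.] rows>= 2
```

All three stones are inside the scoop, at bay (-68,13), (-68,-10) and (-90,-9), with the lip at -104. I lift gently, keeping joint 6 clear of its limit.

Run:
```python
from b import *
path([tcp(-104,0,50,26),tcp(-98,0,130,22)])
```

```text
[ 0.074  0.001 -0.051] [-0.001  0.013  0.   ] rows>= 1
[ 0.233 -0.    -0.177] [ 0.    -0.044  0.   ] rows>= 3
```

move_arm(rows="0.01 0 -0.007 0 0.003 0 1;0.02 0 -0.014 0 0.006 0 1;0.03 0 -0.021 0 0.01 0 1;0.042 0 -0.029 0 0.013 0 1;0.053 0 -0.036 0 0.013 0 1;0.064 0 -0.044 0 0.013 0 1;0.074 0 -0.051 0 0.013 0 1;0.074 0 -0.051 0 0.013 0 1")

```text
clock: 50.58
eef_pos: [489.0, 273.9, 68.6]
tool_rot: [-3.14, -0.98, -2.502]
force: [0.9, 0.0, -2.1]
width: 13.2
gripper_force: 59.8
```

move_arm(rows="0.04 0 -0.03 0 -0.007 0 1;0.08 0 -0.06 0 -0.014 0 1;0.12 0 -0.09 0 -0.022 0 1;0.16 0 -0.12 0 -0.03 0 1;0.2 0 -0.15 0 -0.037 0 1;0.233 0 -0.177 0 -0.044 0 1;0.233 0 -0.177 0 -0.044 0 1;0.233 0 -0.177 0 -0.044 0 1;0.233 0 -0.177 0 -0.044 0 1")

```text
clock: 51.33
eef_pos: [492.6, 276.7, 154.5]
tool_rot: [-3.14, -0.913, -2.502]
force: [0.9, 0.2, -2.4]
width: 13.1
gripper_force: 59.7
```

Run:
```python
from b import *
now()
a=scoop([470,120,150],190,20);b=scoop([540,-10,150],150,18);c=pour(42,125,12,120)
print(a[0],b[0],c[0]); path([a,b,c])
t=cam('top'); gmap(t,bay,Y,14,range(-114,114,6),range(27,-33,-6))
```

```text
t 51.33 lip bay [-98.59   -0.297] world [406.127 212.18  135.286] nose/yaw [-143.293  -22.328    0.052] F [ 0.895  0.211 -2.443] q [-0.5   1.15 -0.21  1.    0.17  1.92  1.5 ] w 13.1376796434802
[575.406 138.586 173.617] [631.922 -63.071 177.338] [ 689.352 -136.317  163.283]
[ 0.083 -0.534  0.004] [-0.232 -0.025  0.186] rows>= 4
[-0.035 -0.695 -0.061] [-0.335 -0.021  0.292] rows>= 6
[-0.227 -0.116 -0.183] [-0.236 -0.065  0.236] rows>= 5
  27|  76  85 101 103 106 100 111 107 106  97  59  63  60  61  74  86  95  64  49  52  52  48  48  49  46  50  48  48  48  47  52  65  68  48  46  45  44  43
  21|  73  82  98 105 104 107 113 114 104 100  62  56  58  62  71  68  93  76  54  48  56  74  67  61  58  67  80  78  83  81  79  80  82  46  48  46  42  48
  15|  73  88 103 105 104 107 114 114 107 104  74  59  83  66  70  70  89  98 108 111 109 112 107 111 110 109  86  52  67  53  54  44  48  46  46  48  46  43
   9|  73  88 105 106 107 104 113 111 109 107 108 107  93  69  69  67  93  93 110 113 111 112 112 113 110 110 109  69  51  55  68  64  77  78  51  46  49  89
   3|  74  86 102 105 106 10
[... 219 characters left out ...]
 112 115 112 112 112 112 111 113 113 114 114 111 103  82  56  51  55
  -9|  74  91 101 108 105 108 115 115 116 114 114 112 115 108 100 110 110 113 128 115 113 112 113 113 113 116 113 113 112 114 113 111 110 108  95  76  60  58
 -15|  76 118 109 107 108 107 113 114 115 115 116 115 113 114 115 114 113 113 147 161 139 119 117 113 113 112 114 113 113 113 113 113 108 110 108 109 107  89
 -21|  76 124 149 129 125 110 115 118 116 116 114 114 115 116 115 116 115 120 172 174 174 172 138 114 114 113 112 112 113 112 113 114 107 111 109 121 112 140
 -27|  77 112 144 141 143 138 138 151 141 129 136 131 135 129 137 128 150 142 152 141 154 157 151 128 126 127 108 103  99 100  94 101  92  91 114 141 133 142
```

Run:
```python
from b import *
a=scoop([470,120,150],195,17);b=scoop([560,-10,150],165,14);c=pour(40,120,12,140)
print(a[0],b[0],c[0]); path([a,b,c])
```

```text
[572.05  147.344 179.186] [660.434 -36.911 184.676] [ 726.317 -102.728  158.283]
[ 0.093 -0.504 -0.015] [-0.184 -0.059  0.156] rows>= 4
[-0.072 -0.67  -0.104] [-0.238 -0.033  0.234] rows>= 5
[-0.255 -0.155 -0.124] [-0.189 -0.022  0.203] rows>= 4
```

Run:
```python
from b import *
a=scoop([470,120,150],190,14);b=scoop([575,-20,150],150,10);c=pour(40,110,7,120)
print(a[0],b[0],c[0]); path([a,b,c])
```

```text
[572.398 138.055 184.676] [662.733 -70.653 191.844] [ 686.488 -131.357  157.089]
[ 0.118 -0.53  -0.012] [-0.222 -0.091  0.198] rows>= 4
[-0.11  -0.737 -0.139] [-0.297 -0.043  0.33 ] rows>= 6
[-0.205 -0.136 -0.02 ] [-0.208 -0.033  0.261] rows>= 5
```

move_arm(rows="0.02 -0.088 -0.002 -0.037 -0.015 0.033 1;0.04 -0.177 -0.004 -0.074 -0.03 0.066 1;0.06 -0.265 -0.006 -0.11 -0.045 0.1 1;0.08 -0.353 -0.008 -0.148 -0.06 0.132 1;0.1 -0.44 -0.01 -0.185 -0.075 0.165 1;0.118 -0.53 -0.012 -0.222 -0.091 0.198 1;0.118 -0.53 -0.012 -0.222 -0.091 0.198 1;0.118 -0.53 -0.012 -0.222 -0.091 0.198 1;0.118 -0.53 -0.012 -0.222 -0.091 0.198 1")

```text
clock: 52.13
eef_pos: [572.2, 138.4, 184.6]
tool_rot: [3.139, -0.769, -2.966]
force: [0.2, -0.0, -2.1]
width: 13.0
gripper_force: 59.7
```

move_arm(rows="-0.014 -0.092 -0.017 -0.037 -0.005 0.041 1;-0.028 -0.184 -0.035 -0.074 -0.01 0.083 1;-0.041 -0.276 -0.052 -0.111 -0.016 0.124 1;-0.055 -0.369 -0.07 -0.149 -0.021 0.165 1;-0.069 -0.461 -0.087 -0.186 -0.027 0.206 1;-0.083 -0.553 -0.104 -0.223 -0.032 0.248 1;-0.096 -0.645 -0.122 -0.26 -0.038 0.289 1;-0.11 -0.737 -0.139 -0.297 -0.043 0.33 1;-0.11 -0.737 -0.139 -0.297 -0.043 0.33 1;-0.11 -0.737 -0.139 -0.297 -0.043 0.33 1;-0.11 -0.737 -0.139 -0.297 -0.043 0.33 1")

```text
clock: 53.05
eef_pos: [662.6, -68.0, 191.6]
tool_rot: [3.138, -0.7, 2.623]
force: [0.4, 0.8, -1.7]
width: 13.1
gripper_force: 59.7
```

Run:
```python
from b import *
now()
t=cam('top'); s=cam('side'); cv2.imwrite('pics/x1.png',t['img'][:,:,::-1]); gmap(t,bay,Y,14,range(-114,114,6),range(27,-33,-6))
path([pour(40,110,7,120)])
```

```text
t 53.05 lip bay [-100.209 -285.204] world [574.697 -17.514 149.992] nose/yaw [150.214 -10.12   -0.153] F [ 0.418  0.765 -1.689] q [ 0.18  1.13 -0.04  0.77 -0.21  1.9   1.21] w 13.138799654681725
  27|  84 125 152 154 154 150 169 162 169 171 170 161 169 162 169 171 170 171 159 161 169 161 170 171 169 161 168 161 169 164 169 169 158 154 155 155 155 157
  21|  83 119 148 154 154 154 171 173 173 173 173 174 172 173 173 173 172 173 172 172 173 172 171 172 172 172 171 172 171 172 171 171 157 156 157 156 156 156
  15|  80 128 150 155 154 155 171 173 173 173 174 173 171 174 171 171 173 173 172 172 172 172 172 172 172 172 172 172 173 171 171 170 156 155 157 156 156 155
   9|  82 131 153 155 154 154 171 174 174 172 173 173 173 173 172 172 173 173 172 171 171 172 171 171 172 171 172 171 171 171 171 172 161 155 157 156 157 157
   3|  86 125 151 155 154 158 172 174 173 174 173 173 173 173 172 172 172 172 173 173 173 173 173 171 172 172 172 173 171 171 171 172 157 156 155 157 156 155
  -3|  85 120 150 154 154 153 173 174 174 174 175 173 173 173 172 172 172 173 172 172 172 172 173 172 172 173 172 173 172 172 171 170 162 157 155 156 156 154
  -9|  81 134 148 154 155 154 173 176 174 173 174 173 174 172 172 172 172 174 173 173 173 173 172 173 172 171 172 171 171 171 172 170 161 156 158 157 155 156
 -15|  82 133 151 154 155 161 173 176 175 175 175 173 174 172 174 174 174 173 173 173 174 173 173 172 172 172 172 172 174 171 172 172 157 156 158 156 156 157
 -21|  81 123 150 155 154 157 169 174 173 174 174 174 175 174 172 172 172 175 173 174 174 172 172 172 172 173 172 171 171 172 172 170 156 156 156 154 156 156
 -27|  83 112 143 141 146 139 142 165 156 145 154 146 141 142 155 157 154 142 150 141 154 155 155 156 147 140 141 156 150 155 140 154 138 136 135 146 146 143
[-0.209 -0.147 -0.023] [-0.208 -0.034  0.264] rows>= 5
```

The bay is empty, so the scoop holds the last three. I carry them to the pour pose.

move_arm(rows="-0.03 -0.021 -0.003 -0.03 -0.005 0.038 1;-0.06 -0.042 -0.006 -0.06 -0.01 0.076 1;-0.09 -0.063 -0.01 -0.09 -0.015 0.113 1;-0.12 -0.084 -0.013 -0.12 -0.02 0.15 1;-0.15 -0.105 -0.016 -0.15 -0.025 0.19 1;-0.18 -0.126 -0.02 -0.18 -0.03 0.226 1;-0.209 -0.147 -0.023 -0.208 -0.034 0.264 1;-0.209 -0.147 -0.023 -0.208 -0.034 0.264 1;-0.209 -0.147 -0.023 -0.208 -0.034 0.264 1;-0.209 -0.147 -0.023 -0.208 -0.034 0.264 1;-0.209 -0.147 -0.023 -0.208 -0.034 0.264 1")

```text
clock: 54.07
eef_pos: [687.1, -132.1, 158.0]
tool_rot: [3.14, -0.644, 2.096]
force: [0.2, -0.3, -1.6]
width: 13.2
gripper_force: 59.7
```

Run:
```python
from b import *
now()
path([pour(40,88,-8,120),pour(40,82,-26,120),pour(40,79,-45,120),pour(40,79,-65,120)])
```

```text
t 54.07 lip bay [ -66.93  -345.968] world [637.642 -46.455 110.767] nose/yaw [120.041  -6.888  -0.087] F [ 0.223 -0.333 -1.615] q [ 0.34  1.1   0.01  0.91 -0.41  1.64  0.94] w 13.208107109711891
[ 0.046 -0.     0.03 ] [ 0.001 -0.165  0.001] rows>= 3
[ 0.101  0.    -0.018] [ 0.  -0.2 -0. ] rows>= 3
[ 0.114 -0.    -0.027] [ 0.    -0.211 -0.   ] rows>= 3
[ 0.121  0.    -0.038] [-0.    -0.222 -0.   ] rows>= 3
```

move_arm(rows="0.012 0 0.008 0 -0.042 0 1;0.024 0 0.016 0 -0.083 0 1;0.035 0 0.023 0 -0.125 0 1;0.046 0 0.03 0 -0.165 0 1;0.046 0 0.03 0 -0.165 0 1;0.046 0 0.03 0 -0.165 0 1;0.046 0 0.03 0 -0.165 0 1")

```text
clock: 54.65
eef_pos: [678.6, -120.5, 158.6]
tool_rot: [-3.141, -0.384, 2.091]
force: [-0.4, -0.4, -1.4]
width: 12.8
gripper_force: 59.6
```

move_arm(rows="0.02 0 -0.003 0 -0.04 0 1;0.04 0 -0.006 0 -0.08 0 1;0.06 0 -0.01 0 -0.12 0 1;0.08 0 -0.014 0 -0.16 0 1;0.101 0 -0.018 0 -0.2 0 1;0.101 0 -0.018 0 -0.2 0 1;0.101 0 -0.018 0 -0.2 0 1;0.101 0 -0.018 0 -0.2 0 1")

```text
clock: 55.32
eef_pos: [665.7, -99.6, 174.3]
tool_rot: [-3.14, -0.07, 2.089]
force: [-0.0, -0.3, -1.0]
width: 13.1
gripper_force: 59.6
```

move_arm(rows="0.023 0 -0.005 0 -0.042 0 1;0.046 0 -0.01 0 -0.084 0 1;0.069 0 -0.016 0 -0.126 0 1;0.092 0 -0.022 0 -0.168 0 1;0.114 0 -0.027 0 -0.211 0 1;0.114 0 -0.027 0 -0.211 0 1;0.114 0 -0.027 0 -0.211 0 1;0.114 0 -0.027 0 -0.211 0 1")

```text
clock: 55.98
eef_pos: [649.3, -71.2, 185.3]
tool_rot: [-3.141, 0.262, 2.088]
force: [-0.5, -0.7, -0.8]
width: 13.4
gripper_force: 59.6
```

move_arm(rows="0.025 0 -0.007 0 -0.045 0 1;0.05 0 -0.014 0 -0.09 0 1;0.075 0 -0.022 0 -0.135 0 1;0.1 0 -0.03 0 -0.18 0 1;0.121 0 -0.038 0 -0.222 0 1;0.121 0 -0.038 0 -0.222 0 1;0.121 0 -0.038 0 -0.222 0 1;0.121 0 -0.038 0 -0.222 0 1;0.121 0 -0.038 0 -0.222 0 1")

```text
clock: 56.73
eef_pos: [630.6, -39.0, 188.0]
tool_rot: [3.14, 0.611, 2.085]
force: [-0.0, -0.3, -1.7]
width: 13.1
gripper_force: 59.7
```

Run:
```python
from b import *
now()
path([pour(40,110,-40,120),pour(40,125,0,120),scoop([500,-90,130],160,0),scoop([402,-60,90],180,0)])
```

```text
t 56.73 lip bay [ -69.709 -349.871] world [637.738 -51.245  79.334] nose/yaw [119.334  64.997  -0.192] F [-0.017 -0.317 -1.682] q [-0.76  0.79  0.78  1.92  0.13  0.39  0.19] w 13.0582845238173
[-0.165  0.009  0.008] [-0.001  0.278 -0.005] rows>= 4
[-0.177  0.     0.135] [0.    0.444 0.   ] rows>= 6
[ 0.158 -0.271  0.072] [ 0.222  0.    -0.385] rows>= 6
[0.245 0.088 0.295] [ 0.111  0.    -0.192] rows>= 3
```

move_arm(rows="-0.04 0 0 0 0.06 0 1;-0.08 0 0.002 0 0.13 0 1;-0.12 0 0.005 0 0.2 0 1;-0.165 0 0.008 0 0.278 0 1;-0.165 0 0.008 0 0.278 0 1;-0.165 0 0.008 0 0.278 0 1;-0.165 0 0.008 0 0.278 0 1")

```text
clock: 57.32
eef_pos: [650.5, -76.5, 214.6]
tool_rot: [3.14, 0.174, 2.083]
force: [0.1, 0.2, -1.6]
width: 13.4
gripper_force: 59.7
```

move_arm(rows="-0.03 0 0.02 0 0.07 0 1;-0.06 0 0.042 0 0.145 0 1;-0.09 0 0.065 0 0.22 0 1;-0.12 0 0.088 0 0.295 0 1;-0.15 0 0.11 0 0.37 0 1;-0.177 0 0.135 0 0.444 0 1;-0.177 0 0.135 0 0.444 0 1;-0.177 0 0.135 0 0.444 0 1;-0.177 0 0.135 0 0.444 0 1")

```text
clock: 58.07
eef_pos: [680.3, -121.5, 182.3]
tool_rot: [3.142, -0.524, 2.093]
force: [-0.5, 1.2, -1.4]
width: 13.1
gripper_force: 59.7
```

move_arm(rows="0.158 -0.271 0.072 0.222 0 -0.385 1;0.158 -0.271 0.072 0.222 0 -0.385 1;0.158 -0.271 0.072 0.222 0 -0.385 1;0.158 -0.271 0.072 0.222 0 -0.385 1;0.158 -0.271 0.072 0.222 0 -0.385 1;0.158 -0.271 0.072 0.222 0 -0.385 1;0.158 -0.271 0.072 0.222 0 -0.385 1;0.158 -0.271 0.072 0.222 0 -0.385 1;0.158 -0.271 0.072 0.222 0 -0.385 1;0.158 -0.271 0.072 0.222 0 -0.385 1")

```text
clock: 58.9
eef_pos: [583.7, -119.4, 188.7]
tool_rot: [-3.141, -0.522, 2.787]
force: [-0.1, -0.4, -1.2]
width: 13.3
gripper_force: 59.8
```

Run:
```python
from b import *
now()
path([scoop([402,-60,90],180,0),scoop([402,-60,8],180,0)])
```

```text
t 58.9 lip bay [-204.208 -294.988] world [497.038 -87.376 129.743] nose/yaw [159.683   0.11    0.044] F [-0.128 -0.382 -1.205] q [ 0.22  0.9  -0.04  1.23 -0.06  1.52  1.42] w 13.259315921521333
[0.235 0.083 0.289] [ 0.112  0.001 -0.196] rows>= 3
[-0.137 -0.     0.237] [0. 0. 0.] rows>= 2
```

move_arm(rows="0.235 0.083 0.289 0.112 0 -0.196 1;0.235 0.083 0.289 0.112 0 -0.196 1;0.235 0.083 0.289 0.112 0 -0.196 1;0.235 0.083 0.289 0.112 0 -0.196 1;0.235 0.083 0.289 0.112 0 -0.196 1;0.235 0.083 0.289 0.112 0 -0.196 1;0.235 0.083 0.289 0.112 0 -0.196 1;0.235 0.083 0.289 0.112 0 -0.196 1")

```text
clock: 59.57
eef_pos: [495.4, -61.2, 148.1]
tool_rot: [3.141, -0.521, 3.14]
force: [-0.7, -0.0, -2.0]
width: 12.9
gripper_force: 59.8
```

move_arm(rows="-0.045 0 0.08 0 0 0 1;-0.09 0 0.16 0 0 0 1;-0.137 0 0.237 0 0 0 1;-0.137 0 0.237 0 0 0 1;-0.137 0 0.237 0 0 0 1;-0.137 0 0.237 0 0 0 1;-0.137 0 0.237 0 0 0 1;-0.137 0 0.237 0 0 0 1")

```text
clock: 60.23
eef_pos: [495.4, -59.6, 67.1]
tool_rot: [3.14, -0.521, -3.14]
force: [0.1, 0.4, -2.4]
width: 13.4
gripper_force: 59.8
```

Run:
```python
from b import *
now()
path([scoop([402,-60,3.2],180,0),scoop([402,-60,2.4],180,0)])
```

```text
t 60.23 lip bay [-263.167 -216.707] world [403.031 -59.683   7.984] nose/yaw [-179.931    0.167   -0.072] F [ 0.112  0.376 -2.387] q [ 0.1   0.93 -0.09  1.61  0.1   1.13  1.53] w 13.36065318620395
[-0.006 -0.001  0.016] [0.    0.002 0.001] rows>= 1
[-0.001 -0.     0.002] [0. 0. 0.] rows>= 1
```

move_arm(rows="-0.003 0 0.008 0 0 0 1;-0.007 0 0.016 0 0.001 0 1;-0.008 0 0.018 0 0.001 0 1;-0.008 0 0.018 0 0.001 0 1;-0.008 0 0.018 0 0.001 0 1;-0.008 0 0.018 0 0.001 0 1")

```text
clock: 60.73
eef_pos: [494.2, -59.4, 60.7]
tool_rot: [3.14, -0.524, -3.139]
force: [0.6, -0.6, 4.5]
width: 13.3
gripper_force: 61.0
```

move_arm(rows="0 0 0 0 0 0 0.7;0 0 0 0 0 0 0.4;0 0 0 0 0 0 0;0 0 0 0 0 0 -0.5;0 0 0 0 0 0 -0.5;0 0 0 0 0 0 -0.5;0 0 -0.1 0 0 0 -0.5;0 0 -0.2 0 0 0 -0.5;0 0 -0.3 0 0 0 -0.5;0 0 -0.4 0 0 0 -0.5;0 0 -0.4 0 0 0 -0.5;0 0 -0.4 0 0 0 -0.5")

```text
clock: 61.73
eef_pos: [555.3, -59.4, 164.7]
tool_rot: [3.14, -0.521, -3.139]
force: [-1.3, 0.2, -0.1]
width: 64.2
gripper_force: 0.0
```

Run:
```python
from b import *
st=read_state(); print(st['clock'],st['eef_pos'],st['tool_rot'],st['width'],st['qpos'])
t=cam('top');s=cam('side'); np.save('pics/t.npy',t['img']); np.save('pics/s.npy',s['img'])
H=cv2.cvtColor(t['img'],cv2.COLOR_RGB2HSV).astype(int)
for M,b,c in blobs((H[...,0]>3)&(H[...,0]<20)&(H[...,1]>85),300):
    e=cv2.fitEllipse(max(cv2.findContours(M.astype(np.uint8),0,2)[0],key=len)); print('top brown',b,c,e[0])
H=cv2.cvtColor(s['img'],cv2.COLOR_RGB2HSV).astype(int)
for M,b,c in blobs((H[...,0]>3)&(H[...,0]<20)&(H[...,1]>85),40):
    if 140<c[1]<240 and 200<c[0]<360: print('side brown',b,c)
path([((470,-200,220),30),((460,-387,150),50)])
```

```text
61.7333 [555.3   -59.424 164.73 ] [ 3.14  -0.521 -3.139] 64.15952795633052 [ 0.092  0.871 -0.094  1.379  0.078  1.416  1.553]
top brown [359 129  31  30 688] [374.202 143.722] (374.2764587402344, 143.6792755126953)
top brown [ 343  190   44   44 1446] [364.627 211.555] (364.6319580078125, 211.51934814453125)
top brown [499 232  13  77 514] [507.288 262.597] (506.7394714355469, 268.063232421875)
top brown [ 364  256   61   61 2818] [394.046 286.239] (394.03717041015625, 286.2648620605469)
side brown [309 135  44  23 823] [330.283 145.885]
side brown [212 144  10  12  69] [215.739 150.087]
side brown [258 146  35  18 513] [275.207 154.339]
side brown [265 170  22  23 123] [275.439 181.504]
[ 0.336 -0.468 -0.025] [-0.436 -0.118  1.618] rows>= 22
[-0.341  0.523  0.233] [ 0.     0.    -0.222] rows>= 5
```

The lid has not moved, but the scoop's handle in the side view has shifted, so it was probably knocked aside. I measure it.

Run:
```python
from b import *
t=cam('top');s=cam('side')
for n,d,(u0,u1,v0,v1) in (('top',t,(205,305,180,262)),('side',s,(240,320,165,235))):
    H=cv2.cvtColor(d['img'],cv2.COLOR_RGB2HSV).astype(int)[v0:v1,u0:u1]
    pink=((H[...,0]>160)|(H[...,0]<6))&(H[...,1]>32)&(H[...,2]>75)
    for M,b,c in blobs(~pink,40): print(n,'nonpink',b[:4]+[u0,v0,0,0],b[4],c+[u0,v0])
    br=(H[...,1]<30)&(H[...,2]>110)&(np.ones_like(pink))
    for M,b,c in blobs((H[...,2]<75)&(H[...,1]>60),25): print(n,'dark',b[:4]+[u0,v0,0,0],b[4],c+[u0,v0])
b=np.hstack([cv2.resize(t['img'][125:270,190:310],(400,483),interpolation=cv2.INTER_CUBIC),cv2.resize(s['img'][140:285,200:320],(400,483),interpolation=cv2.INTER_CUBIC)])
cv2.imwrite('pics/y1.png',b[:,:,::-1])
print(proj(t,[425,-60,10]),proj(s,[425,-60,10]))
```

```text
top nonpink [205 180 100  82] 7723 [252.346 220.192]
side nonpink [240 165  80  70] 3608 [280.924 194.07 ]
side dark [265 170  23  24] 128 [275.461 181.578]
[252.832 223.355] [282.165 203.726]
```

View pics/y1.png

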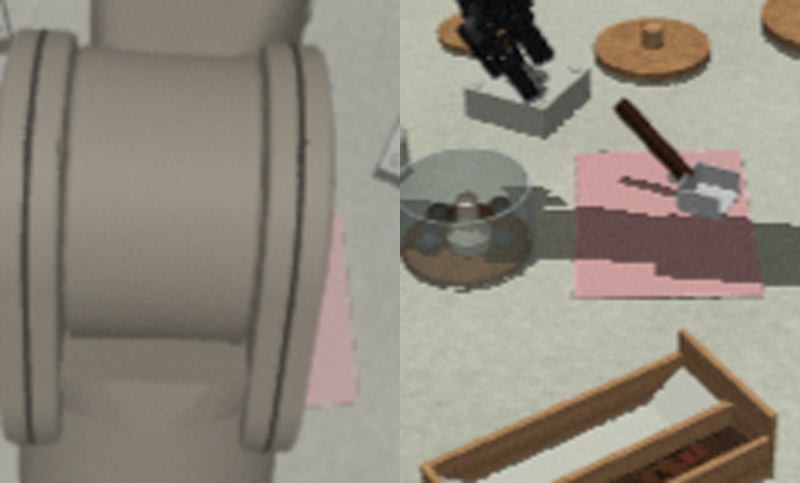

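The side crop shows the scoop lying flat on the mat after the knock, bowl centre near crop (712,196) and handle end (622,102). The lighthouse stands in the jar with stones around it. I check how far inside the mat the scoop's origin lies.

Run:
```python
from b import *
s=cam('side')
c=onz(s,293.6,198.8,5); e=onz(s,200+224*.3,140+104*.3,91); print('floor centre',c,'handle end',e)
M=np.array([[507.3,58.9],[528.4,-175.2],[360.5,-188.9],[342.6,47.]],np.float32)
u=(e-c)[:2]; L=np.hypot(*u); u/=L; print('len',L,'yaw',np.degrees(np.arctan2(*(-u[::-1]))),'origin from handle',e[:2]-98*u)
for q in (c[:2],e[:2]-98*u): print('margin mm',cv2.pointPolygonTest(M,(float(q[0]),float(q[1])),True))
for k in ((578,152),(742,152),(762,297),(574,297)): print('mat corner side',onz(s,200+(k[0]-400)*.3,140+k[1]*.3,3)[:2])
st=read_state(); print(st['eef_pos'])
p=[((500,-200,230),Ro.from_euler('y',10,degrees=True)*Ro.from_euler('xyz',[180,0,165],degrees=True)),((460,-387,140),140)]
path(p)
```

```text
floor centre [388.79  -97.016   5.   ] handle end [ 476.279 -124.356   91.   ]
len 91.66149572066641 yaw 162.6468242534673 origin from handle [382.74  -95.126]
margin mm 35.16070793017064
margin mm 29.271073009713273
mat corner side [ 527.156 -172.69 ]
mat corner side [ 358.718 -181.411]
mat corner side [343.244  56.036]
mat corner side [510.034  65.762]
[552.767 -59.51  162.771]
[ 0.266 -0.468 -0.105] [-0.029 -0.224  0.166] rows>= 4
[-0.085 -0.623  0.319] [-0.052 -0.099  0.277] rows>= 6
```

The scoop's origin is about 30 mm inside the mat's edge and it lies flat, so I leave it. On to the lid.

move_arm(rows="0.266 -0.468 -0.105 -0.029 -0.224 0.166 -1;0.266 -0.468 -0.105 -0.029 -0.224 0.166 -1;0.266 -0.468 -0.105 -0.029 -0.224 0.166 -1;0.266 -0.468 -0.105 -0.029 -0.224 0.166 -1;0.266 -0.468 -0.105 -0.029 -0.224 0.166 -1;0.266 -0.468 -0.105 -0.029 -0.224 0.166 -1;0.266 -0.468 -0.105 -0.029 -0.224 0.166 -1;0.266 -0.468 -0.105 -0.029 -0.224 0.166 -1")

```text
clock: 62.65
eef_pos: [501.4, -198.1, 229.8]
tool_rot: [-3.099, -0.167, 2.88]
force: [0.0, 0.8, -0.2]
width: 85.2
gripper_force: 0.0
```

move_arm(rows="-0.085 -0.623 0.319 -0.052 -0.099 0.277 -0.3;-0.085 -0.623 0.319 -0.052 -0.099 0.277 -0.3;-0.085 -0.623 0.319 -0.052 -0.099 0.277 -0.3;-0.085 -0.623 0.319 -0.052 -0.099 0.277 -0.3;-0.085 -0.623 0.319 -0.052 -0.099 0.277 -0.3;-0.085 -0.623 0.319 -0.052 -0.099 0.277 -0.3;-0.085 -0.623 0.319 -0.052 -0.099 0.277 -0.3;-0.085 -0.623 0.319 -0.052 -0.099 0.277 -0.3;-0.085 -0.623 0.319 -0.052 -0.099 0.277 -0.3;-0.085 -0.623 0.319 -0.052 -0.099 0.277 -0.3;-0.085 -0.623 0.319 -0.052 -0.099 0.277 -0.3;-0.085 -0.623 0.319 -0.052 -0.099 0.277 -0.3")

```text
clock: 63.65
eef_pos: [462.2, -386.2, 141.0]
tool_rot: [3.138, 0.003, 2.446]
force: [-0.3, 0.0, 0.6]
width: 55.5
gripper_force: 0.0
```

Run:
```python
from b import *
st=read_state(); print(st['clock'],st['eef_pos'],st['tool_rot'],st['width'],st['qpos'])
s=cam('side')
# lid knob in the side view: brown mask rows of the medium lid
H=cv2.cvtColor(s['img'],cv2.COLOR_RGB2HSV).astype(int)
for M,b,c in blobs((H[...,0]>3)&(H[...,0]<20)&(H[...,1]>85),100):
    if 135<c[1]<170 and 240<c[0]<300: print('lid side',b,c)
path([((460,-387,60),140),((460,-387,32),140)])
```

```text
63.65 [ 462.223 -386.182  140.998] [3.138 0.003 2.446] 55.47162153850517 [ 0.619  0.687  0.052  1.755 -0.056  0.698  1.577]
lid side [258 146  35  18 513] [275.193 154.365]
[ 0.005 -0.006  0.27 ] [0.002 0.002 0.001] rows>= 2
[ 0.    -0.     0.093] [0. 0. 0.] rows>= 1
```

move_arm(rows="0.005 -0.006 0.14 0.002 0.002 0 -0.3;0.005 -0.006 0.27 0.002 0.002 0 -0.3;0.005 -0.006 0.27 0.002 0.002 0 -0.3;0.005 -0.006 0.27 0.002 0.002 0 -0.3;0.005 -0.006 0.27 0.002 0.002 0 -0.3;0.005 -0.006 0.27 0.002 0.002 0 -0.3;0.005 -0.006 0.27 0.002 0.002 0 -0.3")

```text
clock: 64.28
eef_pos: [460.8, -388.7, 62.3]
tool_rot: [-3.142, 0.004, 2.444]
force: [0.1, -0.2, -0.6]
width: 55.3
gripper_force: 0.0
```

move_arm(rows="0 0 0.03 0 0 0 -0.3;0 0 0.06 0 0 0 -0.3;0 0 0.09 0 0 0 -0.3;0 0 0.09 0 0 0 -0.3;0 0 0.09 0 0 0 -0.3;0 0 0.09 0 0 0 -0.3")

```text
clock: 64.78
eef_pos: [459.1, -387.5, 32.2]
tool_rot: [-3.141, -0.002, 2.444]
force: [-0.0, 0.4, 0.1]
width: 55.7
gripper_force: 0.0
```

Run:
```python
from b import *
st=read_state(); print(st['clock'],st['eef_pos'],st['tool_rot'],st['width'],st['force'])
path([((460,-387,32),140)])
```

```text
64.7833 [ 459.115 -387.504   32.158] [-3.141 -0.002  2.444] 55.72692562610261 [-0.022  0.359  0.079]
[-0.001  0.003  0.001] [-0.    -0.001  0.   ] rows>= 1
```

move_arm(rows="0 0 0 0 0 0 0.1;0 0 0 0 0 0 0.3;0 0 0 0 0 0 0.5;0 0 0 0 0 0 1;0 0 0 0 0 0 1;0 0 0 0 0 0 1;0 0 0 0 0 0 1;0 0 0 0 0 0 1")

```text
clock: 65.45
eef_pos: [459.5, -387.7, 33.1]
tool_rot: [-3.141, -0.0, 2.444]
force: [-1.1, 0.7, 5.5]
width: 22.5
gripper_force: 58.9
```

move_arm(rows="0 0 -0.03 0 0 0 1;0 0 -0.1 0 0 0 1;0 0 -0.2 0 0 0 1;0 0 -0.3 0 0 0 1;0 0 -0.4 0 0 0 1;0 0 -0.45 0 0 0 1;0 0 -0.45 0 0 0 1;0 0 -0.45 0 0 0 1;0 0 -0.45 0 0 0 1")

```text
clock: 66.2
eef_pos: [458.6, -386.9, 166.4]
tool_rot: [-3.141, -0.003, 2.444]
force: [-0.0, 0.4, -1.4]
width: 22.4
gripper_force: 59.1
```

Run:
```python
from b import *
st=read_state(); print(st['clock'],st['eef_pos'],st['tool_rot'],st['width'],st['force'])
s=cam('side')
H=cv2.cvtColor(s['img'],cv2.COLOR_RGB2HSV).astype(int)
for M,b,c in blobs((H[...,0]>3)&(H[...,0]<20)&(H[...,1]>85),100):
    if 90<c[1]<170 and 200<c[0]<360:
        e=cv2.fitEllipse(max(cv2.findContours(M.astype(np.uint8),0,2)[0],key=len)); print('side',b,c,e)
print('pred lid top centre',proj(s,[*st['eef_pos'][:2],st['eef_pos'][2]-32.2+17]))
# jar now: edges from pink-free side view: left/right edges at rows 190..200
g=s['img'].astype(int).sum(2)//3
for r in (192,197,212,218): print(r,g[r,190:246])
for c in (214,219,224): print('col',c,g[176:232,c])
path([((560,-180,190),140),((617,-60,190),140)])
```

```text
66.2 [ 458.586 -386.911  166.376] [-3.141 -0.003  2.444] 22.41295707844649 [-0.019  0.43  -1.408]
side [309 135  44  23 823] [330.305 145.858] ((330.198486328125, 145.79769897460938), (22.321063995361328, 44.64908218383789), 93.57733154296875)
side [211 143  25  13 255] [223.286 149.09 ] ((223.3177032470703, 149.0998992919922), (12.223320007324219, 24.1503849029541), 85.9114990234375)
pred lid top centre [276.229 120.402]
192 [ 82 146 175 139  97 101 102 102 117 119 101  84  86 116 122 128 130 130 129 130 132 134 134 133 137 133 134 133 135 132 139 133 131 131 133 131 133 134 134 132 134 131 132 130 129 128 126 120 156
 176 174 176 174 171 175 173]
197 [ 88 108 154 172 176 176 176 179 153 125 125 126 123 126 126 125 128 130 131 133 131 132 131 130 135 133 135 139 137 133 124 131 132 136 134 134 133 132 132 132 131 129 133 132 130 129 130 131 141
 153 171 183 180 175 173 176]
212 [177 175 175 172 177 177 179 177 163 129  91  78  82  87  84  77  77  82  83  78  77  76  82  88  87 111 131 126 129 126 127 128 125 121 123 107  89  81  73  74  75  77  72  68  80  84  81  81  74
  74  80 14
[... 349 characters left out ...]
4 135 133 117  62  64  49  45  74 110 103 110 115 117  87  80  82  89  85  88  86  87  88  88  88  88  77
  80 146 174 174 170 169 173]
col 219 [170 172 169 170 174 170 168 167 160 137 132 136 136 132 136 136 132 136 133 136 134 133 179 176 168 170  98  91  95  98 114 116 101 123 133 129 126 127  96  97  92  77  86  90  88  89  89  92  84
  71 102  94 174 177 176 175]
col 224 [125 172 170 168 172 175 175 172 172 134 131 132 132 130 134 134 133 130 131 135 134 134 132 134 127  75  78  70  77  89 133 113 115 123 126 121 123  93  94  91  77  90  91  89  88  88  88  79  75
  74  98 177 175 175 175 176]
[ 0.184  0.746 -0.08 ] [-0.    -0.003  0.   ] rows>= 6
[0.112 0.429 0.   ] [0. 0. 0.] rows>= 4
```

The jar has not moved, as its edges match the first pictures, and the lid hangs level in the jaws. I carry it over the jar.

move_arm(rows="0.03 0.124 -0.013 0 0 0 1;0.061 0.25 -0.027 0 0 0 1;0.092 0.373 -0.04 0 0 0 1;0.123 0.5 -0.053 0 0 0 1;0.153 0.62 -0.067 0 0 0 1;0.184 0.746 -0.08 0 0 0 1;0.184 0.746 -0.08 0 0 0 1;0.184 0.746 -0.08 0 0 0 1;0.184 0.746 -0.08 0 0 0 1")

```text
clock: 67.0
eef_pos: [559.9, -180.8, 190.1]
tool_rot: [-3.139, -0.003, 2.444]
force: [-0.4, -0.2, -1.2]
width: 22.6
gripper_force: 59.3
```

Run:
```python
from b import *
path([((618,-10,150),140)])
```

```text
[0.217 0.561 0.133] [-0.001 -0.002  0.001] rows>= 5
```

move_arm(rows="0.036 0.094 0.022 0 0 0 1;0.072 0.187 0.044 0 0 0 1;0.108 0.28 0.066 0 0 0 1;0.145 0.374 0.088 0 0 0 1;0.18 0.467 0.11 0 0 0 1;0.217 0.561 0.133 0 -0.002 0 1;0.217 0.561 0.133 0 -0.002 0 1;0.217 0.561 0.133 0 -0.002 0 1;0.217 0.561 0.133 0 -0.002 0 1;0.217 0.561 0.133 0 -0.002 0 1;0.217 0.561 0.133 0 -0.002 0 1")

```text
clock: 67.92
eef_pos: [618.8, -12.5, 151.7]
tool_rot: [-3.14, 0.003, 2.44]
force: [0.3, -0.8, -0.9]
width: 22.6
gripper_force: 59.3
```

Run:
```python
from b import *
st=read_state(); print(st['clock'],st['eef_pos'],st['tool_rot'],st['width'],st['force'])
path([((618,-10,112),140)])
s=cam('side')
# lid edge vs jar edge in side view: column extents at disc & rim
im=s['img'].astype(int); g=im.sum(2)//3; sat=im.max(2)-im.min(2)
z=st['eef_pos'][2]-32.7
P=np.array([proj(s,[st['eef_pos'][0]+67*np.cos(a),st['eef_pos'][1]+67*np.sin(a),z+12]) for a in np.arange(0,6.28,.02)]); print('lid pred cols',P[:,0].min(),P[:,0].max(),'rows',P[:,1].min(),P[:,1].max())
for r in (int(P[:,1].mean())-2,int(P[:,1].mean()),int(P[:,1].mean())+3): print(r,'sat',sat[r,188:252])
```

```text
67.9167 [618.819 -12.534 151.687] [-3.14   0.003  2.44 ] 22.6101526489588 [ 0.267 -0.763 -0.855]
[0.008 0.005 0.132] [-0.001  0.002 -0.002] rows>= 1
lid pred cols 194.67002633104252 239.65496748808786 rows 166.38232665938432 190.0231522306303
175 sat [18 17 16 15 14 25 53 75 81 84 80 84 83 84 84 88 84 82 80 79 80 50  1  2  2  3  2  2 11 43 50 43 40 26 18 16 30 39 38 40 36 37 38 42 40 38 39 39 40 42 39 16  6  9  8  7  3  7  6  9  7  8  8 14]
177 sat [16 16 14 15 17 20 46 77 80 83 84 86 83 82 82 86 85 83 83 63 42 40 32 13  2  3  0  4  7 36 45 43 43 40 37 39 38 37 37 38 39 38 39 40 36 34 37 35 36 39 41 18  6  7  6  7  8  6  9  7  9 14 16 17]
180 sat [14 14 15 14 13 11 29 66 81 80 81 82 84 82 81 80 81 78 80 59 37 32 35 37 39 41 40 43 40 46 45 40 43 41 43 42 38 38 38 40 36 39 39 41 42 39 42 42 40 38 36 13  8  8  7  7  9 14 15 15 16 15 14 16]
```

Run:
```python
from b import *
np.set_printoptions(linewidth=260,precision=1,suppress=True)
st=read_state(); p=st['eef_pos']; z=p[2]-32.7
t=cam('top');s=cam('side')
P=np.array([proj(t,[p[0]+67*np.cos(a),p[1]+67*np.sin(a),z+17]) for a in np.arange(0,6.28,.02)]); print('TOP lid pred cols',P[:,0].min(),P[:,0].max(),'rows',P[:,1].min(),P[:,1].max())
im=t['img'].astype(int); sat=im.max(2)-im.min(2)
for r in range(124,176,6): print(r,sat[r,204:272])
im=s['img'].astype(int); sat=im.max(2)-im.min(2)
for zz in (z+17,z+7): 
    P=np.array([proj(s,[p[0]+67*np.cos(a),p[1]+67*np.sin(a),zz]) for a in np.arange(0,6.28,.02)])
    for c in (200,205,210,230): 
        q=P[np.abs(P[:,0]-c)<.6,1]; print('side z',zz,'col',c,'rows',q.min(),q.max())
for c in (200,205,210,230): print(c,'sat from 160',sat[160:200,c])
```

```text
TOP lid pred cols 209.42736086338408 259.88963526759466 rows 122.95955900478182 171.99947008494541
124 [18 18 18 18 17 19 18 17 16 19 17 17 16 18 16 16 17 17 17 16 16 16 16 16 16 16 15 16 16 14 15 14 13 14 13 13  9 11 12 12 10 12 10  7  8  9  9  8 10  9  9  9  8  6  6  7  7  7  7  7  6  9  8  8  9  9  9  8]
130 [16 17 16 15 15 11  9  7  9 12 14 16 16 17 17 17 16 15 18 15 16 17 16 15 16 16 15 15 15 16 15 14 14 13 12 12 11 11 11 12 10  4  8 32 53 55 59 59 50 30 16 10 10  9  9  9  9  9  9  8  9  8 10  8  9  9  7  8]
136 [15 11  9  7  9 13 14 17 16 17 17 19 17 15 13 15 10  5  7 14 16 16 17 16 15 17 15 15 14 13 14 14 13 14 10  7  5  2  4  7  7  4 15 37 55 55 55 56 54 56 58 59 61 51 29 11  8  9  9  8  9  9  9  9  8  9  9  8]
142 [19 16 16 17 16 16 17 15 16 17 17 14 13  8  4 12 14 15 15 17 16 12  9  7  5 12 14 16 15 13 12 13 13 11  8  7  6  7  5  6  6  8 16 41 55 56 59 58 58 55 54 53 54 52 55 53 34 11  9  9  9  8  9  9 10  8  8  9]
148 [17 17 17 17 17 17 17 17 16 16 16 17 17 17 18 16 15 16 14 10  8  3  2  1  1  6  9  6  6 13 13 12  9  7  8  9  5  4  5  7  5  2  3  2  1  4  3  7 13 16 30 47 
[... 1353 characters left out ...]
126.08085623853604 col 210 rows 168.8568799689196 191.2846422466181
side z 126.08085623853604 col 230 rows 169.16544162089065 188.88172680231366
200 sat from 160 [ 3  5  4 11 14 16 16 15 17 16 38 85 83 88 81 83 81 82 77 79 85 80 80 72 58 40 52 42 30 10  8  7  6  6  8  8  9  9 11 13]
205 sat from 160 [ 4  5  5  1  1  3  2 14 59 83 76 78 78 78 78 81 82 81 84 85 82 60 42 41 39 38 40 41 48 42 30 11  9  8 11  8  8 10 11 10]
210 sat from 160 [ 1  2  3  6  2  1  4  4  3  2  2  3  5  2  3  1 12 29 42 38 35 38 41 40 43 40 41 43 63 53 51 32 12  9  9 11 12 11  9  9]
230 sat from 160 [14 13 14 13 13 14 15 45 77 59 40 42 38 39 41 38 43 38 38 41 38 37 39 40 39 40 40 37 23 11  8 12 10  9  8 11 12  9 11  5]
```

Run:
```python
from b import *
print(read_state()['eef_pos']); path([((617,-11,112),140)])
```

```text
[619.056 -11.085 151.829]
[ 0.006 -0.004  0.133] [-0.     0.002 -0.001] rows>= 1
```

move_arm(rows="0.006 -0.004 0.04 0 0.002 0 1;0.006 -0.004 0.08 0 0.002 0 1;0.006 -0.004 0.12 0 0.002 0 1;0.006 -0.004 0.133 0 0.002 0 1;0.006 -0.004 0.133 0 0.002 0 1;0.006 -0.004 0.133 0 0.002 0 1;0.006 -0.004 0.133 0 0.002 0 1;0.006 -0.004 0.133 0 0.002 0 1;0.006 -0.004 0.133 0 0.002 0 1")

```text
clock: 68.82
eef_pos: [617.5, -9.7, 112.3]
tool_rot: [3.141, -0.0, 2.444]
force: [0.7, 0.3, -2.2]
width: 22.7
gripper_force: 59.3
```

Run:
```python
from b import *
st=read_state(); print(st['eef_pos'],st['tool_rot'],st['force']); path([((617,-11,103),140)])
```

```text
[617.471  -9.676 112.261] [ 3.141 -0.     2.444] [ 0.706  0.348 -2.215]
[-0.002 -0.004  0.031] [ 0. -0.  0.] rows>= 1
```

move_arm(rows="-0.002 -0.003 0.008 0 0 0 1;-0.002 -0.003 0.016 0 0 0 1;-0.002 -0.003 0.022 0 0 0 1;-0.002 -0.003 0.028 0 0 0 1;-0.002 -0.003 0.032 0 0 0 1;-0.002 -0.003 0.032 0 0 0 1;-0.002 -0.003 0.032 0 0 0 1")

```text
clock: 69.4
eef_pos: [616.9, -10.7, 102.0]
tool_rot: [-3.141, -0.001, 2.444]
force: [-0.8, 0.5, -1.7]
width: 22.9
gripper_force: 59.3
```

move_arm(rows="0 0 0.004 0 0 0 1;0 0 0.008 0 0 0 1;0 0 0.01 0 0 0 1;0 0 0.01 0 0 0 1")

```text
clock: 69.73
eef_pos: [616.8, -10.7, 98.9]
tool_rot: [-3.141, -0.001, 2.444]
force: [-0.2, 1.4, -1.2]
width: 22.9
gripper_force: 59.3
```

The plug is inside the rim with no contact. I continue down to the seat.

move_arm(rows="0 0 0.003 0 0 0 1;0 0 0.005 0 0 0 1;0 0 0.005 0 0 0 1;0 0 0.005 0 0 0 1")

```text
clock: 70.07
eef_pos: [617.0, -10.8, 98.1]
tool_rot: [-3.142, -0.001, 2.444]
force: [-0.6, 0.6, 4.5]
width: 22.5
gripper_force: 59.9
```

move_arm(rows="0 0 0.003 0 0 0 1;0 0 0.004 0 0 0 1;0 0 0.004 0 0 0 1;0 0 0.004 0 0 0 1")

```text
clock: 70.4
eef_pos: [617.0, -10.8, 98.0]
tool_rot: [3.141, -0.001, 2.444]
force: [-4.3, -0.2, 12.7]
width: 22.5
gripper_force: 60.8
```

The seat is at TCP 98.0, which puts the lid's origin at about 65 mm, so it is home. I release and back off.

move_arm(rows="0 0 -0.004 0 0 0 1;0 0 -0.004 0 0 0 0.6;0 0 -0.004 0 0 0 0.3;0 0 -0.004 0 0 0 -0.3;0 0 -0.004 0 0 0 -0.3;0 0 -0.004 0 0 0 -0.3;0 0 -0.05 0 0 0 -0.3;0 0 -0.15 0 0 0 -0.3;0 0 -0.28 0 0 0 -0.3;0 0 -0.42 0 0 0 -0.3;0 0 -0.5 0 0 0 -0.3;0 0 -0.5 0 0 0 -0.3")

```text
clock: 71.4
eef_pos: [620.7, -11.1, 252.7]
tool_rot: [3.134, 0.008, 2.444]
force: [1.2, -0.9, 0.7]
width: 55.6
gripper_force: 0.0
```

move_arm(rows="0.1 0.9 0 0 0 0 -0.3;0.1 0.9 0 0 0 0 -0.3;0.1 0.9 0 0 0 0 -0.3;0.1 0.9 0 0 0 0 -0.3;0.1 0.9 0 0 0 0 -0.3;0.1 0.9 0 0 0 0 -0.3;0.1 0.9 0 0 0 0 -0.3;0.1 0.9 0 0 0 0 -0.3;0.1 0.9 0 0 0 0 -0.3")

```text
clock: 72.15
eef_pos: [767.0, 217.0, 243.9]
tool_rot: [-3.139, -0.003, 2.446]
force: [0.2, -1.0, 0.3]
width: 55.3
gripper_force: 0.0
```

Run:
```python
from b import *
np.set_printoptions(linewidth=260,precision=1,suppress=True)
st=read_state(); print(st['clock'],st['eef_pos'])
t=cam('top');s=cam('side')
for n,d in (('top',t),('side',s)):
    H=cv2.cvtColor(d['img'],cv2.COLOR_RGB2HSV).astype(int)
    for M,b,c in blobs((H[...,0]>3)&(H[...,0]<20)&(H[...,1]>75),100):
        if 120<c[1]<230 and 190<c[0]<300:
            e=cv2.fitEllipse(max(cv2.findContours(M.astype(np.uint8),0,2)[0],key=len)); print(n,b,c,e,onz(d,*e[0],78))
    P=np.array([proj(d,[617+67*np.cos(a),-11+67*np.sin(a),82]) for a in np.arange(0,6.28,.02)]); print(n,'pred disc top',P.min(0),P.max(0))
# scoop and mat; bottles
gmap(t,bay,Y,14,range(-108,112,12),range(24,-30,-12))
H=cv2.cvtColor(s['img'],cv2.COLOR_RGB2HSV).astype(int)
for M,b,c in blobs((H[...,2]<75)&(H[...,1]>60),40):
    if 160<c[1]<230 and 235<c[0]<320: print('handle side',b,c)
for nm,m in (('blue',(H[...,0]>100)&(H[...,0]<130)&(H[...,1]>110)),('red',((H[...,0]<5)|(H[...,0]>174))&(H[...,1]>140))):
    for M,b,c in blobs(m,8):
        if 165<c[1]<205 and 170<c[0]<215: print(nm,b,c)
S0=cv2.cvtColor(cv2.imread('pics/side0.png'),cv2.COLOR_BGR2HSV).astype(int)
for nm,m in (('blue',(S0[...,0]>100)&(S0[...,0]<130)&(S0[...,1]>110)),('red',((S0[...,0]<5)|(S0[...,0]>174))&(S0[...,1]>140))):
    for M,b,c in blobs(m,8):
        if 165<c[1]<205 and 170<c[0]<215: print('start',nm,b,c)
```

```text
72.15 [767.  217.  243.9]
top [ 213  131   47   46 1662] [236.1 153.5] ((236.0891571044922, 153.54537963867188), (45.134254455566406, 45.32072448730469), 84.84754180908203) [616.8 -12.7  78. ]
top pred disc top [211.5 130. ] [259.3 176.6]
side [211 143  25  13 261] [223.4 149.1] ((223.42926025390625, 149.1157989501953), (12.607563018798828, 24.2668399810791), 87.07756805419922) [ 644.4 -293.2   78. ]
side [265 170  23  23 128] [275.6 181.6] ((275.9599609375, 182.1235809326172), (4.887029647827148, 34.19391632080078), 136.9291534423828) [446.1 -80.5  78. ]
side [197 181  43  27 921] [218.2 193.4] ((218.29833984375, 193.35009765625), (25.95469093322754, 43.466800689697266), 85.70402526855469) [618.4  -7.6  78. ]
side pred disc top [196.7 180. ] [240.8 204.4]
  24|  87 147 163 179 178 178 179 177 169 150 124 103  79  78  75  74  60  56  56
  12|  88 108 138 180 178 178 178 177 179 177 176 176 177 174 173 173 150  94  91
   0|  87 109 154 180 180 179 179 179 177 178 178 176 176 176 176 175 160 160 160
 -12|  90 108 114 178 179 179 177 178 179 178 178 178 177 178 177 176 161 161 160
 -24|  87 106 107 113 123 161 154 175 173 173 175 173 171 172 173 171 157 156 158
handle side [265 170  23  24 128] [275.5 181.6]
blue [183 180   4   6  23] [184.6 182.4]
red [194 172   5   6  21] [195.9 174.5]
start blue [183 180   4   6  23] [184.6 182.4]
start red [194 172   5   6  21] [195.9 174.5]
```

```bash
python3 -c "
from cell import *
print(finish_job())"
```

```text
the job is handed in; nothing more can be done
None
```

The job is handed in: the lighthouse stands upright in the middle of the jar, all six stones were tipped in with the scoop, the scoop (knocked aside after I put it down) lies flat about 30 mm inside the mat's edge, and the cork lid is home on the jar with its origin at about 65 mm, though I judged it level from its seat height and outline, not by a direct tilt measurement.

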